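Make up the kit tray: catch sawn blanks from the chute, seat the pan, rack the collets

ROBOT

A 7-joint arm with a two-finger parallel gripper is mounted at the origin on the work surface. World frame = base frame: x ahead of the robot, y to its left, z up, the work surface at z = 0. Lengths are in mm, angles in rad, forces in N, time in s.
With the tool pointing down it reaches from about 400 to 875 mm from the base axis. Payload 19.3 kg.
Tool frame: the origin (TCP) lies at the very end of the fingers, on their centre line; the grasp point (between the pads) lies 19 mm behind it (grip_point_offset is the z of the grasp point in the tool frame, in mm); z points along the fingers, x is the direction in which the jaws open and shut, and the axes are right-handed (so a half turn about z gives the same grasp; the last joint's range is limited). The gripper opens to 85 mm and grips with 20 to 120 N. Pads are 22 mm wide; open, the fingers measure 114 mm over their backs; the gripper's body (76 mm by 85 mm) begins 54 mm behind the grasp point. The pads swing forward as they close: fully open they stand 13 mm farther back than shut.
Start: joints at [-1.291, 0.521, -0.036, 1.599, 0.021, 1.021, -0.113], TCP at [214.212, 587.135, 231.291] pointing down, gripper open.
Joint ranges: [-2.91, 2.91], [-0.3, 2.13], [-1.5, 1.42], [0.17, 2.43], [-1.26, 4.41], [0.16, 1.93], [-2.52, 2.52]. Speed limits (rad/s): [1.89, 1.89, 2.39, 2.39, 3.01, 3.01, 3.01].

INTERFACE

Orientations are given as a 3x3 rotation matrix whose columns are the frame's x, y, z axes.
In Python, from workcell import movep, movel, goto_joints, open_gripper, clamp, wait, inverse_kinematics, read_state, camera, PlanningError, finish_job, grip_point_offset gives the robot as it stands. Calls block until the motion is done:
- movep(position, orientation): joint-space move of the TCP to a pose.
- movel(position, frame=None, max_speed=150, guard=None): straight line of the TCP; frame=None keeps the orientation; max_speed is the mean speed in mm/s. With guard (N) it stops when the force on the tool has changed by that much, and returns True; else False.
- goto_joints(angles): joint-space move.
- open_gripper() and clamp(): open the fingers fully, or close them until they stop; the grip force is fixed at half the most.
- wait(seconds).
- inverse_kinematics(position, orientation): joint angles nearest the present ones, or None.
- read_state(): the state.
- camera(name): name is "scene" or "top"; returns a dict with "image" (480x640x3 uint8, blue, green, red), "range_z" (480x640 float32, mm along the optical axis (not along the pixel's ray), 0 where there is no reading), "fx", "fy", "cx", "cy" (pixels), "dist_coeffs" ([k1, k2, p1, p2, k3] as OpenCV has them; the pictures are not rectified), "cam_to_world" (4x4, takes a point from camera to world coordinates). Camera axes: x right, y up, looking along -z (the intrinsics and any distortion apply to the point x, -y, -z); pixel columns grow to the right and rows downward; lengths in mm; the calibration is good to about 2 mm. A picture is of the moment at which its call begins.
A pose or a line that the arm cannot do raises PlanningError and nothing moves.
- finish_job(): hands the job in, once; it reports no verdict.
The state is a dict: "time": time; "qpos": joint angles; "qvel": joint speeds; "joint_efforts": joint torques, N m; "eef_pos": TCP position; "tool_rot": TCP orientation; "ft_force": force on the tool from outside, world axes, zero at the start; "torque": the same for the moment, N m; "finger_gap": finger opening in mm.
Only numpy, scipy, OpenCV 4.12 (cv2) and the standard library are available. Lean on these libraries where they do the work, as an engineer would, in place of code of your own. Each camera call takes 0.05 s, during which the arm holds its last target.

TASK

Make up the kit for the next lathe job. Hold the red pan by its handle under the lip of the blank chute and push its far rim up against the yellow lifting bar so that the gate opens and all the waiting blanks slide into the pan, then lower it so that the gate drops shut, and seat the pan with all the blanks in it flat and square in the big recess of the blue kit tray. Also stand every short collet that is loose on the bench shank down and fully home in a bore of its own in the tray, in any order, and leave the other tools lying where they are.

Things in the scene. Friction and masses are not known exactly. Their poses are not given: they have to be found in the camera images.
- chute: blue two-lane trough, 70 mm wide outside, on a dark stand bolted to the bench, sloping down 28 deg towards the robot; slippery floor. Origin on the bench straight under the middle of the lip, the floor edge off which the blanks slide, 170 mm up (floor 3 mm thick); +x (level) points up-slope. Stand and its 150 mm wide feet at x = 70 mm or more; only the lifting bar is under the trough before that
- gate (a joint): height in m by which the yellow drop gate across the trough is raised: 0 shut, at most 0.036. It slides straight up and falls shut by its own weight (about 1 N). The blanks can slide out under it above about 0.026
- lift_bar: yellow lifting bar, fixed to the gate by straps beside the trough: flat, 94 mm wide across the trough, 26 mm deep along it, 6 mm thick, hanging level below the trough. Origin as the chute's, raised by the gate's travel: the bar's middle is at x = 25 mm (behind the lip), its underside at z = 124 mm. The pan's far rim pushes it up
- pan: red open sheet-steel catch pan, outside 130 mm (x) by 110 mm (y), 50 mm high, walls and floor 3 mm, 0.24 kg; origin at the middle of its underside, z up, black handle towards -x. Its far rim is the top of the wall at +x, across from the handle
- pan_handle (a point): place to grip the pan: on its straight black handle, 14 x 14 mm, running along pan x from 65 to 165 mm from the pan's middle; this point lies at pan x = -115 mm, 41 mm above the underside. The pan may droop two or three degrees in the grip when it is pressed up or loaded
- tray: blue plastic kit tray fixed to the bench, 176 mm (x) by 310 mm (y), 30 mm high; origin at the middle of its underside. Recess on its +y side; six bores on its -y side, 40 mm across, 16 mm deep, 2 mm chamfer, floors 14 mm above the bench, centred at tray x = -55, 0 and 55 mm in two columns, y = -45 and y = -120 mm
- recess (a point): middle of the recess's floor, 14 mm above the bench; recess 136 mm (tray x) by 116 mm (tray y), 16 mm deep with a 2 mm chamfer; axes as the tray's. The pan fits with its x along tray x; its handle then reaches over the tray's edge
- collet0: short steel collet standing upright on the bench, may be absent: shank 36 mm across and 20 mm long below, flange 42 mm across and 10 mm high on top, 30 mm high in all, 0.19 kg; origin at the middle of its foot, z up to the flange. All collets are alike; home in a bore, the flange stands 4 mm clear of the tray's top
- collet1: another collet, as collet0; may be absent
- collet2: another collet, as collet0; may be absent
- collet3: another collet, as collet0; may be absent
- collet4: another collet, as collet0; may be absent
- collet5: another collet, as collet0; may be absent
- blank0: sawn aluminium blank, 24 x 24 x 36 mm (36 along its x), 56 g, waiting on the chute behind the gate in two lanes; origin at its middle
- blank1: another blank, as blank0
- blank2: another blank, as blank0
- blank3: another blank, as blank0
- blank4: another blank, as blank0; may be absent
- blank5: another blank, as blank0; may be absent
- jaw0: soft jaw block, 60 x 32 x 38 mm with a 12 mm high rib on top, dark steel; not part of the job
- jaw1: second soft jaw block, as jaw0; not part of the job
- spanner: steel spanner about 190 mm long lying flat; not part of the job
- brush: bench brush about 200 mm long lying flat; not part of the job
Mind the look-alikes: they are no part of the job. Leave any purple look-alike of the collet4 alone.

How it is judged (in metres and radians):
On the way, in this order (a step that is already met when the one before it is completed fails the run):
1. the gate is raised by the pan pressing on the lifting bar while the gripper holds the pan (value of joint gate above 0.012 m and contact force between pan and lift_bar above 0.1 N and contact force between the fingers and pan above 1 N), for 0.02 s.
2. every blank is in the pan (x of blank0 in the frame of pan between -0.065 and 0.065 m and y of blank0 in the frame of pan between -0.055 and 0.055 m and z of blank0 in the frame of pan between 0 and 0.055 m and x of blank1 in the frame of pan between -0.065 and 0.065 m and y of blank1 in the frame of pan between -0.055 and 0.055 m and z of blank1 in the frame of pan between 0 and 0.055 m and x of blank2 in the frame of pan between -0.065 and 0.065 m and y of blank2 in the frame of pan between -0.055 and 0.055 m and z of blank2 in the frame of pan between 0 and 0.055 m and x of blank3 in the frame of pan between -0.065 and 0.065 m and y of blank3 in the frame of pan between -0.055 and 0.055 m and z of blank3 in the frame of pan between 0 and 0.055 m and x of blank4 in the frame of pan between -0.065 and 0.065 m and y of blank4 in the frame of pan between -0.055 and 0.055 m and z of blank4 in the frame of pan between 0 and 0.055 m and x of blank5 in the frame of pan between -0.065 and 0.065 m and y of blank5 in the frame of pan between -0.055 and 0.055 m and z of blank5 in the frame of pan between 0 and 0.055 m), for 0.2 s.
At the end, for the whole second after the job is handed in: Pan at rest in the recess (7 mm, on its floor within 4 mm, square within 0.07 rad, level within 0.04 rad) with every blank in it; every collet in a bore (5 mm in x and y, on its floor within 4 mm, upright within 0.15 rad); gate shut (under 6 mm) (all of step 2 and horizontal distance between pan and recess below 0.007 m and z of pan in the frame of recess below 0.004 m and angle between the x axis of pan and the x axis of recess, either way round below 0.07 rad and angle between pan's own z axis and vertical below 0.04 rad and (x of collet0 in the frame of tray between -0.06 and -0.05 m or x of collet0 in the frame of tray between -0.005 and 0.005 m or x of collet0 in the frame of tray between 0.05 and 0.06 m) and (y of collet0 in the frame of tray between -0.05 and -0.04 m or y of collet0 in the frame of tray between -0.125 and -0.115 m) and z of each of collet0, collet1, collet2, collet3, collet4, collet5 in the frame of tray below 0.018 m and angle between each of collet0, collet1, collet2, collet3, collet4, collet5's own z axis and vertical below 0.15 rad and (x of collet1 in the frame of tray between -0.06 and -0.05 m or x of collet1 in the frame of tray between -0.005 and 0.005 m or x of collet1 in the frame of tray between 0.05 and 0.06 m) and (y of collet1 in the frame of tray between -0.05 and -0.04 m or y of collet1 in the frame of tray between -0.125 and -0.115 m) and (x of collet2 in the frame of tray between -0.06 and -0.05 m or x of collet2 in the frame of tray between -0.005 and 0.005 m or x of collet2 in the frame of tray between 0.05 and 0.06 m) and (y of collet2 in the frame of tray between -0.05 and -0.04 m or y of collet2 in the frame of tray between -0.125 and -0.115 m) and (x of collet3 in the frame of tray between -0.06 and -0.05 m or x of collet3 in the frame of tray between -0.005 and 0.005 m or x of collet3 in the frame of tray between 0.05 and 0.06 m) and (y of collet3 in the frame of tray between -0.05 and -0.04 m or y of collet3 in the frame of tray between -0.125 and -0.115 m) and (x of collet4 in the frame of tray between -0.06 and -0.05 m or x of collet4 in the frame of tray between -0.005 and 0.005 m or x of collet4 in the frame of tray between 0.05 and 0.06 m) and (y of collet4 in the frame of tray between -0.05 and -0.04 m or y of collet4 in the frame of tray between -0.125 and -0.115 m) and (x of collet5 in the frame of tray between -0.06 and -0.05 m or x of collet5 in the frame of tray between -0.005 and 0.005 m or x of collet5 in the frame of tray between 0.05 and 0.06 m) and (y of collet5 in the frame of tray between -0.05 and -0.04 m or y of collet5 in the frame of tray between -0.125 and -0.115 m) and value of joint gate below 0.006 m and linear speed of pan below 0.02 m/s); the robot touches nothing.
It fails at once if another tool on the bench is shifted by more than 30 mm (distance of any of jaw0, jaw1, spanner, brush from where it was at the start of the episode above 0.03 m).
Of collet0, collet1, collet2, collet3, collet4, collet5 only 4 to 6 are there at a start; the rules pass over those that are not, and their reading is None.
Of blank4, blank5 only 1 to 2 are there at a start; the rules pass over those that are not, and their reading is None.
At some moment in a run one of collet0, collet1, collet2, collet3, collet4, collet5 may be knocked a few centimetres aside while the robot is not near it.
It also fails if it takes over 210 s, if anything falls off the work surface, if the arm or the gripper's body presses on something with over 40 N, if the wrist force passes 120 N, or if a joint passes its speed limit or range.

## Working session

There is one attempt and no reset: what is moved stays moved. The work goes in short steps, each a Python script; the robot and the scene stay as the last script left them, time stands still between calls to the robot, and variables do not carry over. Pictures are saved under pics/ and viewed, and the job is handed in when it is done.

```bash
ls; mkdir -p pics
cat > h.py <<'E'
import numpy as np, cv2
from workcell import *
def snap(name,fn=None):
    c=camera(name); np.savez('last_%s.npz'%name,**{k:np.array(v) for k,v in c.items()})
    if fn: cv2.imwrite('pics/'+fn,c['image'])
    return c
def load(name):
    d=np.load('last_%s.npz'%name); return {k:d[k] for k in d.files}
def cloud(c):
    h,w=c['range_z'].shape
    u,v=np.meshgrid(np.arange(w),np.arange(h))
    K=np.array([[c['fx'],0,c['cx']],[0,c['fy'],c['cy']],[0,0,1]],float)
    p=cv2.undistortPoints(np.stack([u,v],-1).reshape(-1,1,2).astype(np.float64),K,np.array(c['dist_coeffs'],float)).reshape(h,w,2)
    z=c['range_z'].astype(float)
    P=np.stack([p[...,0]*z,-p[...,1]*z,-z,np.ones_like(z)],-1)
    W=P@np.array(c['cam_to_world']).T
    W=W[...,:3]; W[z==0]=np.nan
    return W
def proj(c,pts):
    pts=np.atleast_2d(np.array(pts,float))
    T=np.linalg.inv(np.array(c['cam_to_world']))
    q=(np.c_[pts,np.ones(len(pts))]@T.T)[:,:3]*[1,-1,-1]
    K=np.array([[c['fx'],0,c['cx']],[0,c['fy'],c['cy']],[0,0,1]],float)
    return cv2.projectPoints(q,np.zeros(3),np.zeros(3),K,np.array(c['dist_coeffs'],float))[0].reshape(-1,2)
E
python3 - <<'E'
from h import *
for n in ('scene','top'):
    c=snap(n,n+'0.png'); print(c['fx'],c['cx'],c['cy'],c['dist_coeffs']); print(np.round(c['cam_to_world'],3))
print(read_state()); print(grip_point_offset)
E
```

```text
pics
497.74111638510476 315.01960800410325 237.52385342135202 [-0.00938238  0.          0.          0.          0.        ]
[[-6.650000e-01 -5.660000e-01  4.870000e-01  1.067641e+03]
 [ 7.460000e-01 -4.880000e-01  4.530000e-01  5.959240e+02]
 [-1.900000e-02  6.640000e-01  7.470000e-01  9.546740e+02]
 [ 0.000000e+00  0.000000e+00  0.000000e+00  1.000000e+00]]
438.2736942107081 321.4738828003012 245.73749345374432 [-0.10627757  0.          0.          0.          0.        ]
[[-1.00000e-03  9.96000e-01 -9.10000e-02  4.62286e+02]
 [-1.00000e+00 -3.00000e-03 -2.60000e-02  8.84660e+01]
 [-2.60000e-02  9.10000e-02  9.96000e-01  1.03067e+03]
 [ 0.00000e+00  0.00000e+00  0.00000e+00  1.00000e+00]]
{'time': 0.1, 'qpos': array([-1.29118688,  0.52194865, -0.03630981,  1.59992331,  0.02119491,
        1.02110197, -0.11280749]), 'qvel': array([ 0.00075017, -0.00061429, -0.00024717, -0.00214075, -0.00074977,
        0.00071658,  0.00075678]), 'joint_efforts': array([ 3.71495247e-03, -9.28481269e+01,  1.98411986e+00, -3.70537055e+01,
        1.82638684e-02,  5.28297693e-03, -3.10875976e-05]), 'eef_pos': array([214.1393682 , 586.86284625, 230.79698992]), 'tool_rot': array([[ 3.42753345e-01,  9.39425394e-01, -2.71588947e-04],
       [ 9.39424908e-01, -3.42753444e-01, -9.58789587e-04],
       [-9.93799333e-04,  7.34909162e-05, -9.99999503e-01]]), 'ft_force': array([-0.82504632, -0.00514713, -0.16402017]), 'torque': array([0.00682034, 0.00347904, 0.00952258]), 'finger_gap': 84.98173051440449}
-18.700000000000003
```

View pics/scene0.png

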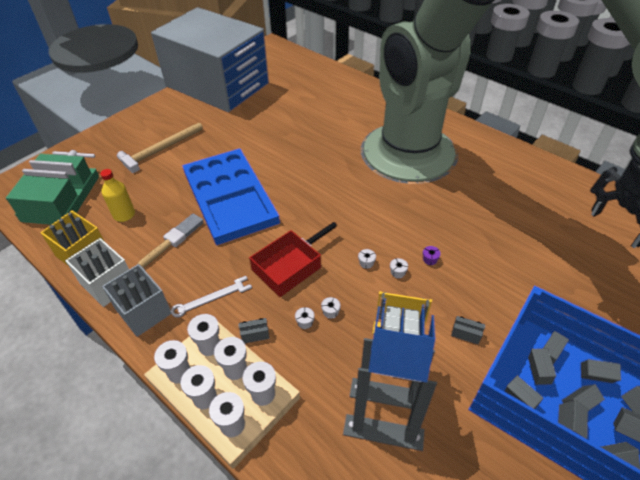

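View pics/top0.png

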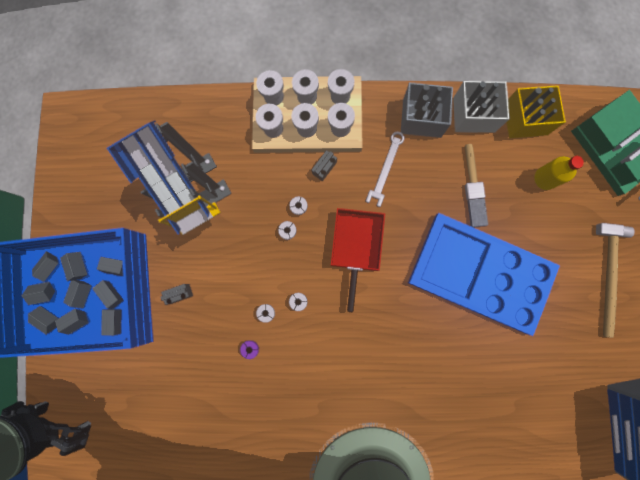

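Run:
```python
from h import *
c=load('top');im=c['image']
cv2.imwrite('pics/crop_a.png',cv2.resize(im[110:250,100:240],None,fx=4,fy=4,interpolation=cv2.INTER_CUBIC))
cv2.imwrite('pics/crop_b.png',cv2.resize(im[140:360,210:400],None,fx=2.7,fy=2.7,interpolation=cv2.INTER_CUBIC))
s=load('scene')
cv2.imwrite('pics/crop_c.png',cv2.resize(s['image'][270:460,330:480],None,fx=3,fy=3,interpolation=cv2.INTER_CUBIC))
W=cloud(c)
for uv in [(298,205),(287,230),(298,302),(265,313),(249,350),(300,260),(450,260),(360,240),(352,290),(190,215),(185,185),(325,165),(177,293)]:
    print(uv,np.round(W[uv[1],uv[0]],1))
```

```text
(298, 205) [648.7 168.9  29.2]
(287, 230) [590.4 194.1  29. ]
(298, 302) [425.1 168.   28.6]
(265, 313) [400.1 242.9  32.4]
(249, 350) [316.1 279.3  31.1]
(300, 260) [522.7 165.9  -0.7]
(450, 260) [ 520.8 -185.1   11.4]
(360, 240) [569.   24.5   5. ]
(352, 290) [452.5  45.8  47. ]
(190, 215) [602.4 373.4 179.8]
(185, 185) [651.9 368.3 230.1]
(325, 165) [738.6 105.7  46.6]
(177, 293) [444.8 443.   49.2]
```

View pics/crop_a.png

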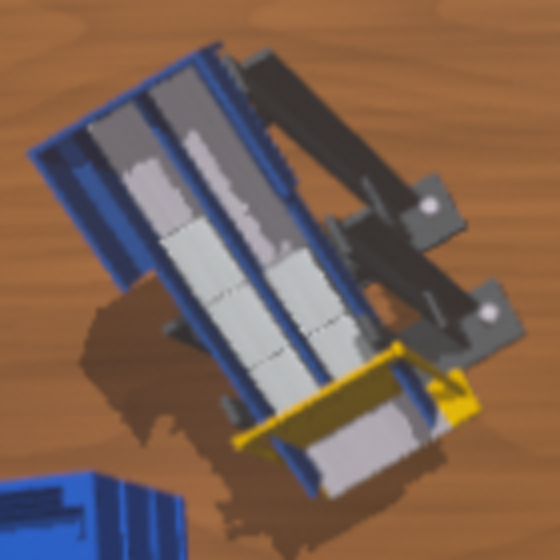

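View pics/crop_b.png

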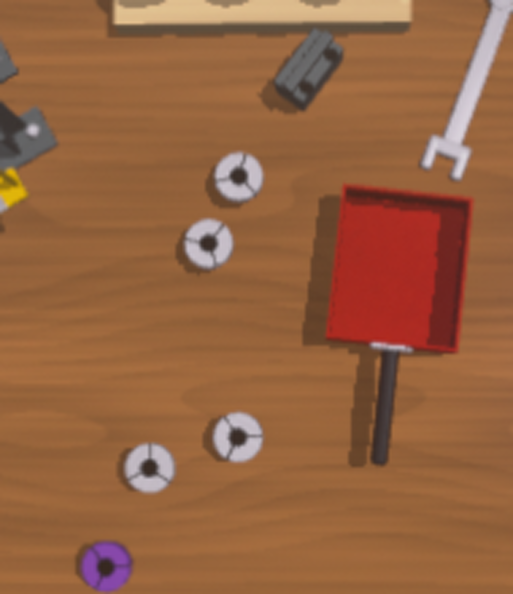

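View pics/crop_c.png

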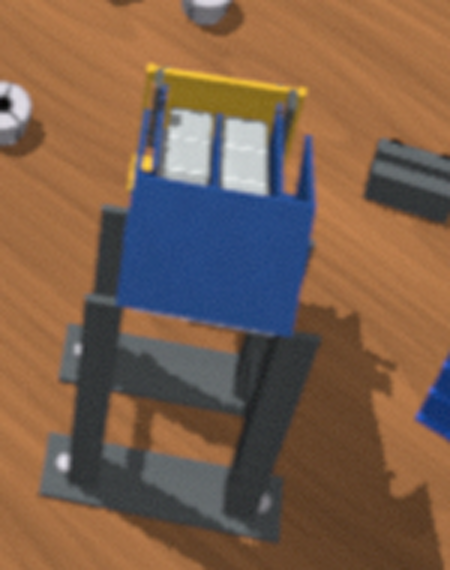

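Run:
```python
from h import *
c=load('top');im=c['image'].astype(int);W=cloud(c)
b,g,r=im[...,0],im[...,1],im[...,2]
hsv=cv2.cvtColor(c['image'],cv2.COLOR_BGR2HSV)
H,W_=im.shape[:2]
uu,vv=np.meshgrid(np.arange(640),np.arange(480))
def rayz(uv,z):
    K=np.array([[c['fx'],0,c['cx']],[0,c['fy'],c['cy']],[0,0,1]],float)
    p=cv2.undistortPoints(np.array(uv,float).reshape(-1,1,2),K,c['dist_coeffs']).reshape(-1,2)
    d=np.c_[p[:,0],-p[:,1],-np.ones(len(p))]@c['cam_to_world'][:3,:3].T
    o=c['cam_to_world'][:3,3]
    t=(z-o[2])/d[:,2]
    return o+t[:,None]*d
Z=W[...,2]
def rect(m,z,name):
    ys,xs=np.nonzero(m); P=rayz(np.c_[xs,ys],z)
    R=cv2.minAreaRect(P[:,:2].astype(np.float32)); print(name,len(xs),R, 'med z',np.median(Z[m])); print(np.round(cv2.boxPoints(R),1).tolist())
blue=(hsv[...,0]>100)&(hsv[...,0]<125)&(hsv[...,1]>120)
rect(blue&(Z>23)&(uu>400)&(uu<570)&(vv>200)&(vv<345),30,'tray')
rect(blue&(abs(Z-14)<6)&(uu>400)&(uu<500)&(vv>210)&(vv<310),14,'recessfloor')
red=((hsv[...,0]<8)|(hsv[...,0]>172))&(hsv[...,1]>150)&(uu>320)&(uu<395)&(vv>200)&(vv<280)
rect(red&(Z>42),50,'panrim'); rect(red&(Z<10),3,'panfloor')
blk=(im.max(2)<60)&(uu>340)&(uu<365)&(vv>265)&(vv<320)&(Z>38)
rect(blk,48,'handle')
# bores: by depth
m=(blue&(abs(Z-14)<6)&(uu>485)&(uu<560)).astype(np.uint8)
n,l,st,ce=cv2.connectedComponentsWithStats(m)
for i in range(1,n):
    if st[i,4]>60: print('bore',st[i,4],np.round(rayz([ce[i]],14)[0],1))
# collets: top flange
lit=(Z>20)&(Z<36)&(uu>235)&(uu<320)&(vv>190)&(vv<365)
n,l,st,ce=cv2.connectedComponentsWithStats(lit.astype(np.uint8))
for i in range(1,n):
    if st[i,4]>60:
        ys,xs=np.nonzero(l==i); P=rayz(np.c_[xs,ys],30); (x,y),rad=cv2.minEnclosingCircle(P[:,:2].astype(np.float32)); print('col',np.round(ce[i]),st[i,4],np.round(P.mean(0),1),x,y,rad)
yel=(hsv[...,0]>20)&(hsv[...,0]<32)&(hsv[...,1]>150)&(uu<230)
ys,xs=np.nonzero(yel); P=W[yel]
for a in np.linspace(0,len(ys)-1,25).astype(int): print(xs[a],ys[a],np.round(P[a],0),end=';')
```

```text
tray 5922 ((488.21453857421875, -261.3695373535156), (311.9064025878906, 177.9024658203125), 66.47480010986328) med z 30.38053514128518
[[344.3999938964844, -368.8999938964844], [507.5, -439.8999938964844], [632.0, -153.89999389648438], [468.8999938964844, -82.9000015258789]]
recessfloor 3110 ((497.2945251464844, -218.15313720703125), (219.04150390625, 158.93711853027344), 66.06871795654297) med z 14.495239447988126
[[380.20001220703125, -286.0], [525.5, -350.5], [614.4000244140625, -150.3000030517578], [469.1000061035156, -85.80000305175781]]
panrim 311 ((567.8543090820312, 32.173736572265625), (110.10945892333984, 130.43722534179688), 83.48619842529297) med z 49.757975707499554
[[496.79998779296875, -15.100000381469727], [626.4000244140625, -29.899999618530273], [638.9000244140625, 79.5], [509.29998779296875, 94.30000305175781]]
panfloor 2339 ((567.0943603515625, 30.48694610595703), (116.45214080810547, 128.87535095214844), 83.36925506591797) med z 3.36607209092449
[[496.3999938964844, -19.899999618530273], [624.4000244140625, -34.79999923706055], [637.7999877929688, 80.90000152587
[... 908 characters left out ...]
[317.5 279.   30. ] 317.7087707519531 279.2313537597656 21.293216705322266
198 195 [635. 346. 219.];203 198 [629. 336. 218.];192 201 [618. 349. 243.];190 203 [615. 354. 241.];192 204 [615. 353. 233.];189 205 [612. 356. 238.];184 206 [609. 364. 244.];212 206 [623. 333. 165.];194 207 [613. 356. 211.];183 208 [606. 367. 240.];212 208 [625. 343. 129.];191 209 [609. 362. 208.];180 210 [602. 373. 240.];215 210 [621. 337. 129.];190 211 [606. 366. 204.];180 212 [600. 376. 230.];218 212 [617. 330. 129.];211 213 [615. 346. 127.];180 214 [598. 380. 218.];174 215 [594. 387. 231.];171 216 [591. 391. 238.];168 217 [590. 397. 237.];170 218 [590. 397. 225.];175 219 [590. 394. 207.];167 223 [583. 411. 203.];
```

Run:
```python
from h import *
c=load('top');W=cloud(c);Z=W[...,2]
hsv=cv2.cvtColor(c['image'],cv2.COLOR_BGR2HSV)
uu,vv=np.meshgrid(np.arange(640),np.arange(480))
# recess
t=np.radians(66.475-90);o=np.array([488.2,-261.4]);ex=np.array([np.cos(t),np.sin(t)]);ey=np.array([-ex[1],ex[0]])
sel=(uu>400)&(uu<570)&(vv>200)&(vv<345)
D=W[...,:2]-o;tx=D@ex;ty=D@ey
for lo,hi in((-40,40),):
    s=sel&(abs(tx)<40)&(abs(ty)<155)
    h,e=np.histogram(ty[s&(ty>-20)],bins=np.arange(-20,156,3)); hz=[np.median(Z[s&(ty>=a)&(ty<a+3)]) for a in e[:-1]]
    print([(int(a),round(float(z))) for a,z in zip(e,hz)])
s=sel&(ty>40)&(ty<100)
print([(int(a),round(float(np.median(Z[s&(tx>=a)&(tx<a+3)])))) for a in range(-88,88,3)])
# chute
ch=(uu>105)&(uu<235)&(vv>115)&(vv<240)
fl=ch&(hsv[...,1]<60)&(Z>150)   # floor + blanks greyish
P=W[fl&(vv<236)]
# ransac plane
rng=np.random.default_rng(0)
def ransac(P,th=2):
    best=0
    for _ in range(2000):
        a=P[rng.choice(len(P),3,False)];n=np.cross(a[1]-a[0],a[2]-a[0]);L=np.linalg.norm(n)
        if L<100: continue
        n/=L;d=abs((P-a[0])@n)<th
        if d.sum()>best: best=d.sum();B=d
    Q=P[B];m=Q.mean(0);n=np.linalg.svd(Q-m)[2][2];n*=np.sign(n[2]);return m,n,B
for k in range(3):
    m,n,B=ransac(P); print('plane',np.round(m,1),np.round(n,3),B.sum(),'slope',np.degrees(np.arccos(n[2])),'yaw(upslope)',np.degrees(np.arctan2(-n[1],-n[0])))
    P=P[~B]
yel=(hsv[...,0]>20)&(hsv[...,0]<32)&(hsv[...,1]>150)&(uu<230)&ch
P=W[yel&(Z>195)]
m,n,B=ransac(P);n*=np.sign(n[0]);print('gate',m,n,B.sum(),np.degrees(np.arctan2(n[1],n[0])))
```

```text
[(-20, 31), (-17, 30), (-14, 30), (-11, 30), (-8, 30), (-5, 31), (-2, 30), (1, 30), (4, 31), (7, 30), (10, 30), (13, 24), (16, 15), (19, 14), (22, 14), (25, 14), (28, 14), (31, 14), (34, 15), (37, 15), (40, 14), (43, 15), (46, 15), (49, 14), (52, 14), (55, 14), (58, 14), (61, 14), (64, 15), (67, 15), (70, 14), (73, 14), (76, 15), (79, 15), (82, 14), (85, 15), (88, 15), (91, 14), (94, 14), (97, 15), (100, 14), (103, 14), (106, 15), (109, 15), (112, 14), (115, 14), (118, 14), (121, 14), (124, 14), (127, 15), (130, 27), (133, 30), (136, 30), (139, 31), (142, 31), (145, 30), (148, 31), (151, 31)]
[(-88, 31), (-85, 31), (-82, 31), (-79, 31), (-76, 30), (-73, 30), (-70, 29), (-67, 15), (-64, 15), (-61, 14), (-58, 14), (-55, 14), (-52, 15), (-49, 14), (-46, 14), (-43, 15), (-40, 14), (-37, 16), (-34, 14), (-31, 14), (-28, 15), (-25, 14), (-22, 15), (-19, 15), (-16, 14), (-13, 14), (-10, 14), (-7, 14), (-4, 14), (-1, 15), (2, 15), (5, 14), (8, 14), (11, 14), (14, 14), (17, 14), (20, 15), (23, 15), (26, 14), (29, 15), (32, 15), (35, 15), (38, 15), (41, 14), (44, 14), (47, 14), (50, 14), (53, 14), (56, 15), (59, 14), (62, 14), (65, 16), (68, 26), (71, 31), (74, 31), (77, 30), (80, 31), (83, 31), (86, 30)]
plane [682.7 418.  231.3] [-0.413 -0.224  0.883] 1239 slope 28.01386091928279 yaw(upslope) 28.448244706877183
plane [645.  399.6 236. ] [-0.38  -0.244  0.892] 852 slope 26.815762557747735 yaw(upslope) 32.70801487028569
plane [717.9 389.2 216.2] [ 0.48  -0.877  0.012] 258 slope 89.32024188789669 yaw(upslope) 118.68104729927146
gate [603.45236905 371.59725621 227.31176251] [ 0.86769685  0.49677385 -0.01783028] 322 29.792002755666054
```

Run:
```python
from h import *
c=load('top');W=cloud(c);Z=W[...,2]
hsv=cv2.cvtColor(c['image'],cv2.COLOR_BGR2HSV)
uu,vv=np.meshgrid(np.arange(640),np.arange(480))
ch=(uu>105)&(uu<235)&(vv>115)&(vv<240)
blue=(hsv[...,0]>100)&(hsv[...,0]<125)&(hsv[...,1]>100)
yel=(hsv[...,0]>20)&(hsv[...,0]<32)&(hsv[...,1]>150)&ch
for yaw in(28.0,28.7,29.4):
    t=np.radians(yaw);ex=np.array([np.cos(t),np.sin(t)]);ey=np.array([-ex[1],ex[0]])
    o=np.array([600.,375.]);D=W[...,:2]-o;cx=D@ex;cy=D@ey
    # top edges of walls: max height above floor plane: h = Z-170-cx*tan28
    print('yaw',yaw)
    for lo in range(10,180,20):
        s=ch&(cx>lo)&(cx<lo+20)&(Z>150)&~yel
        hh=Z-170-cx*np.tan(np.radians(28))
        q=np.round(np.percentile(cy[s],[0,1,50,99,100]),1)
        wl=s&blue&(hh>np.nanpercentile(hh[s],80)); 
        hist,e=np.histogram(cy[wl],bins=np.arange(-60,61,4))
        print(lo,q, round(float(np.median(hh[s])),1),[(int(a),int(k)) for a,k in zip(e,hist) if k>2])
    s=ch&(hsv[...,1]<60)&(Z>150)&(Z<230)&(cx<20)&(cx>-40)
    print('floor near lip: cx pct',np.percentile(cx[s],[0,1,5]),'cy',np.percentile(cy[s],[1,50,99]),'Zmin',np.percentile(Z[s],[0,1,5]))
    s2=yel&(Z<135)&(Z>118); print('bar cx',np.percentile(cx[s2],[0,5,50,95,100]),'cymin',np.percentile(cy[s2],[0,2]),'z',np.median(Z[s2]))
    s3=yel&(Z>195); print('gate cy',np.percentile(cy[s3],[0,1,99,100]),'cx',np.percentile(cx[s3],[5,50,95]))
s=load('scene');W=cloud(s);Z=W[...,2]
hsv=cv2.cvtColor(s['image'],cv2.COLOR_BGR2HSV)
uu,vv=np.meshgrid(np.arange(640),np.arange(480))
ch=(uu>340)&(uu<450)&(vv>280)&(vv<400)
t=np.radians(28.7);ex=np.array([np.cos(t),np.sin(t)]);ey=np.array([-ex[1],ex[0]]);D=W[...,:2]-o;cx=D@ex;cy=D@ey
blue=(hsv[...,0]>100)&(hsv[...,0]<125)&(hsv[...,1]>100)&ch
for lo in (60,100,140): 
    q=blue&(cx>lo)&(cx<lo+40)&(Z>180); print('scene blue',lo,np.percentile(cy[q],[1,3,97,99]))
yel=(hsv[...,0]>18)&(hsv[...,0]<34)&(hsv[...,1]>130)&ch
q=yel&(Z>205);print('scene gate',np.percentile(cy[q],[1,3,97,99]),np.percentile(cx[q],[5,50,95]))
```

```text
yaw 28.0
10 [-42.4 -42.2   2.3  34.7  36. ] 39.9 [(28, 14)]
30 [-38.7 -38.2  -2.9  31.8  32.5] 38.9 [(-40, 19), (-36, 8), (-4, 17), (28, 25), (32, 3)]
50 [-45.7 -45.3  -7.1  40.1  41.9] 38.0 [(-40, 14), (-36, 15), (-4, 15), (28, 25), (32, 10)]
70 [-61.5 -59.9  -2.5  56.7  58.8] 35.5 [(-48, 14), (-44, 25), (-36, 6), (28, 10), (32, 8), (36, 47), (40, 12)]
90 [-44.5 -44.   -0.7  41.8  43.3] 40.2 [(-44, 47), (36, 37), (40, 22)]
110 [-43.7 -43.3  13.3  42.7  44.2] 28.8 [(-44, 37), (-40, 5), (12, 3), (20, 4), (36, 10), (40, 37)]
130 [-43.6 -42.8  -0.8  40.9  42.5] 13.6 [(-44, 11), (-36, 9), (-28, 3), (-24, 4), (-16, 4), (-8, 4), (8, 3), (32, 11), (36, 21), (40, 5)]
150 [-58.8 -58.1 -38.1  33.5  34.1] 9.2 []Traceback (most recent call last):
  File "<stdin>", line 16, in <module>
    return _quantile_unchecked(
        a, q, axis, out, overwrite_input, method, keepdims, weights)
    return _ureduce(a,
                    func=_quantile_ureduce_func,
    ...<5 lines>...
                    overwrite_input=overwrite_input,
                    method=method)
    r = func(a, **kwargs)
    result = _quantile(arr,
                       quantiles=q,
    ...<2 lines>...
                       out=out,
                       weights=wgt)
    slices_having_nans = np.isnan(arr[-1, ...])
                                  ~~~^^^^^^^^^
IndexError: index -1 is out of bounds for axis 0 with size 0
```

Run:
```python
from h import *
o=np.array([600.,375.])
for name,box in (('top',(105,235,115,240)),('scene',(340,450,280,400))):
    c=load(name);W=cloud(c);Z=W[...,2]
    hsv=cv2.cvtColor(c['image'],cv2.COLOR_BGR2HSV)
    uu,vv=np.meshgrid(np.arange(640),np.arange(480))
    ch=(uu>box[0])&(uu<box[1])&(vv>box[2])&(vv<box[3])
    yel=(hsv[...,0]>18)&(hsv[...,0]<34)&(hsv[...,1]>130)&ch
    blue=(hsv[...,0]>100)&(hsv[...,0]<125)&(hsv[...,1]>100)&ch
    t=np.radians(28.7);ex=np.array([np.cos(t),np.sin(t)]);ey=np.array([-ex[1],ex[0]]);D=W[...,:2]-o;cx=D@ex;cy=D@ey
    print(name)
    for lo in range(-20,130,10):
        s=blue&(cx>lo)&(cx<lo+10)&(Z>150)
        if s.sum()>5: print('blue',lo,s.sum(),np.round(np.percentile(cy[s],[1,99]),1))
    s=ch&(hsv[...,1]<60)&(Z>150)&(Z<230)&(cx<30)
    if s.sum(): print('floor cx',np.round(np.percentile(cx[s],[0,1,3,5]),1),'cy',np.round(np.percentile(cy[s],[1,50,99]),1),'Z',np.round(np.percentile(Z[s],[0,1,5]),1))
    s2=yel&(Z<136)&(Z>115)
    if s2.sum(): print('bar',s2.sum(),np.round(np.percentile(cx[s2],[0,5,50,95,100]),1),'cy',np.round(np.percentile(cy[s2],[0,2,98,100]),1),'z',np.median(Z[s2]))
    s3=yel&(Z>205); print('gate cy',s3.sum(),np.round(np.percentile(cy[s3],[0,1,99,100]),1),'cx',np.round(np.percentile(cx[s3],[5,50,95]),1),Z[s3].max())
```

```text
top
blue -20 30 [-38.7  30.3]
blue -10 32 [-38.5  30.9]
blue 0 6 [-38.1  39.9]
blue 10 18 [-5.2 31.9]
blue 20 34 [-27.4  31.1]
blue 30 44 [-39.1  31.3]
blue 40 52 [-38.6  31.7]
blue 50 54 [-38.1  32.2]
blue 60 55 [-37.7  40.1]
blue 70 87 [-45.7  39.8]
blue 80 110 [-45.3  39.7]
blue 90 139 [-45.   39.3]
blue 100 138 [-44.7  40. ]
blue 110 121 [-44.6  40.1]
blue 120 142 [-44.4  40.7]
floor cx [-27.6 -20.8 -20.  -19. ] cy [-39.3  -0.4  31. ] Z [166.9 169.  170.9]
bar 91 [-9.8 -8.8  0.8 14.2 16. ] cy [-51.9 -51.  -32.3 -31.4] z 129.85194534900302
gate cy 351 [-48.6 -48.2  39.8  40.7] cx [-0.1  1.4  5.7] 247.6576863884543
scene
blue 10 15 [-39.3  30.9]
blue 20 25 [-39.   33.3]
blue 30 25 [-39.4  30.3]
blue 40 29 [-38.4  30.4]
blue 50 28 [-38.8  30.4]
blue 60 26 [-37.7  30.5]
blue 70 25 [-34.9  38. ]
blue 80 34 [-47.5  54.2]
blue 90 24 [-44.3  39.4]
blue 100 22 [-43.7  39.2]
blue 110 13 [-32.8  39.3]
blue 120 13 [-37.9  40.2]
floor cx [-17.9  -2.9   3.9   4.6] cy [-42.7  -6.5  38.3] Z [167.8 173.5 190.5]
bar 20 [-8.2 -7.1 -1.2 16.9 18.3] cy [-51.7 -51.6 -40.7 -40.5] z 131.13094658365293
gate cy 508 [-48.4 -47.7  39.4  39.9] cx [2.8 5.  7.1] 329.6067142191564
```

```bash
cat >> h.py <<'E'
def R(a):
    c,s=np.cos(np.radians(a)),np.sin(np.radians(a))
    return np.array([[c,s,0],[s,-c,0],[0,0,-1.]])
C=np.array([583.3,361.3]);CY=29.0
PAN=np.array([567.9,32.2]);PY=-6.5
T0=np.array([488.2,-261.4]);TY=66.475-90
def ax(y): y=np.radians(y); return np.array([[np.cos(y),np.sin(y)],[-np.sin(y),np.cos(y)]])  # rows ex,ey
def handle(pc,yaw): return np.array(pc)-115*ax(yaw)[0]
def panchute(d): return C+d*ax(CY)[0]   # pan centre at chute x=d
REC=T0+72*ax(TY)[1]
def tray(x,y): return T0+x*ax(TY)[0]+y*ax(TY)[1]
def st(): 
    s=read_state(); print('t',round(s['time'],1),'eef',np.round(s['eef_pos'],1),'gap',round(s['finger_gap'],1),'F',np.round(s['ft_force'],1)); return s
E
python3 - <<'E'
from h import *
for n,p,a in [('handle',handle(PAN,PY),PY+90),('pre',handle(panchute(-110),CY),CY+90),('ch',handle(panchute(-37.5),CY),CY+90),('rec',handle(REC,TY),TY+90),('rec2',handle(REC,TY+180),TY-90)]:
    for z in (22,84,150):
        q=inverse_kinematics([*p,z],R(a)); print(n,np.round(p,1),z,None if q is None else np.round(q,2))
for x in(-55,55):
    for y in(-45,-120):
        for a in (TY,TY+180):
            q=inverse_kinematics([*tray(x,y),30],R(a)); print('bore',np.round(tray(x,y)),a,None if q is None else np.round(q,2))
# overlay
c=load('top');im=c['image'].copy()
def dr(pts,col):
    for p in proj(c,pts): cv2.circle(im,tuple(int(round(v)) for v in p),1,col,-1)
e=ax(CY); 
dr([[*(C+y*e[1]),170] for y in(-35,0,35)],(0,0,255)); dr([[*(C+x*e[0]+y*e[1]),130] for x in(12,38) for y in(-47,)],(255,0,255))
dr([[*tray(x,y),30] for x in(-88,88) for y in(-155,155)],(0,0,255)); dr([[*tray(x,y),14] for x in(-55,0,55) for y in(-45,-120)],(0,0,255))
dr([[*tray(x,y),14] for x in(-68,68) for y in(14,130)],(0,255,255))
e=ax(PY);dr([[*(PAN+x*e[0]+y*e[1]),50] for x in(-65,65) for y in(-55,55)],(0,255,255));dr([[*handle(PAN,PY),48]],(0,255,255))
cv2.imwrite('pics/ov.png',cv2.resize(im[110:350,100:580],None,fx=1.66,fy=1.66,interpolation=cv2.INTER_CUBIC))
E
```

```text
handle [453.6  45.2] 22 [-0.21  0.63 -0.03  2.17  0.06  0.34  1.17]
handle [453.6  45.2] 84 [-0.25  0.51  0.03  2.15 -0.03  0.48  1.26]
handle [453.6  45.2] 150 [-0.34  0.38  0.13  2.11 -0.08  0.65  1.31]
pre [386.5 252.2] 22 [-0.6   0.64 -0.14  2.15  0.23  0.36  1.15]
pre [386.5 252.2] 84 [-0.58  0.51 -0.16  2.13  0.16  0.51  1.21]
pre [386.5 252.2] 150 [-0.58  0.39 -0.16  2.09  0.1   0.67  1.27]
ch [449.9 287.4] 22 [-0.56  0.7  -0.16  1.97  0.22  0.49  1.2 ]
ch [449.9 287.4] 84 [-0.55  0.59 -0.17  1.95  0.16  0.61  1.25]
ch [449.9 287.4] 150 [-0.56  0.49 -0.17  1.91  0.11  0.75  1.29]
rec [ 411.5 -149.5] 22 [ 0.31  0.62 -0.12  2.21  0.23  0.32  1.15]
rec [ 411.5 -149.5] 84 [ 0.06  0.5   0.2   2.2  -0.22  0.46  1.59]
rec [ 411.5 -149.5] 150 [-0.12  0.39  0.42  2.17 -0.26  0.63  1.65]
rec2 [ 622.4 -241.3] 22 [-0.18  1.03  0.8   1.63 -0.91  0.89 -1.  ]
rec2 [ 622.4 -241.3] 84 [-0.27  1.04  1.01  1.62 -0.99  1.07 -0.94]
rec2 [ 622.4 -241.3] 150 [-0.27  0.93  1.01  1.58 -0.86  1.12 -1.03]
bore [ 420. -281.] -23.525000000000006 [ 0.31  0.68  0.22  2.06 -0.33  0.44  0.37]
bore [ 420. -281.] 156.475 [-0.18  1.    1.    2.08 -1.22  0.85 -1.96]
bore [ 390. -349.] -23.525000000000006 [ 0.3   0.74  0.45  2.02 -0.63  0.52  0.79]
bore [ 390. -349.] 156.475 [-0.03  1.01  1.    2.03 -1.2   0.87 -1.85]
bore [ 521. -325.] -23.525000000000006 [ 0.15  0.84  0.47  1.78 -0.57  0.67  0.54]
bore [ 521. -325.] 156.475 [-0.13  1.09  1.    1.79 -1.13  0.97 -2.17]
bore [ 491. -393.] -23.525000000000006 [ 0.28  0.85  0.47  1.73 -0.56  0.69  0.64]
bore [ 491. -393.] 156.475 [ 0.    1.1   1.    1.75 -1.12  0.99 -2.08]
```

View pics/ov.png

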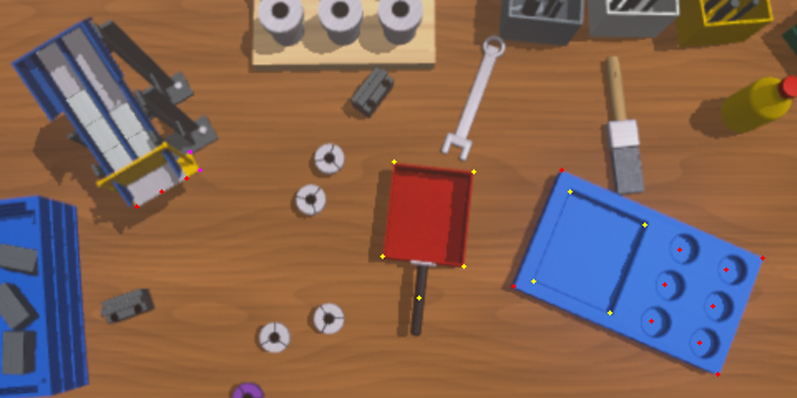

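The overlay matches for the chute lip at about (180–212, 217–234), the bar end, the pan, the tray and the bores. There are four steel collets at (298,205), (287,230), (298,302) and (265,313). The purple one at (249,350) is the look-alike, so it stays. I'll grip the pan first.

Run:
```python
from h import *
p=handle(PAN,PY)
movep([*p,160],R(PY+90)); st()
movel([*p,22.3],max_speed=120,guard=15); st()
clamp(); st()
movel([*p,90],max_speed=80); st()
snap('scene','s1.png');snap('top','t1.png'); st()
```

```text
t 2.2 eef [453.8  46.  160. ] gap 85.1 F [ 0.  -0.5 -0.2]
t 3.5 eef [454.   45.3  22.8] gap 85.4 F [-0.3 -0.1  0.3]
t 4.2 eef [453.7  45.2  22.4] gap 12.8 F [-1.3  0.3  4.4]
t 5.2 eef [453.4  45.2  89.7] gap 12.7 F [-0.1  0.8 -2.1]
t 5.3 eef [453.4  45.2  89.5] gap 13.2 F [ 0.  -0.1 -2.2]
```

View pics/s1.png

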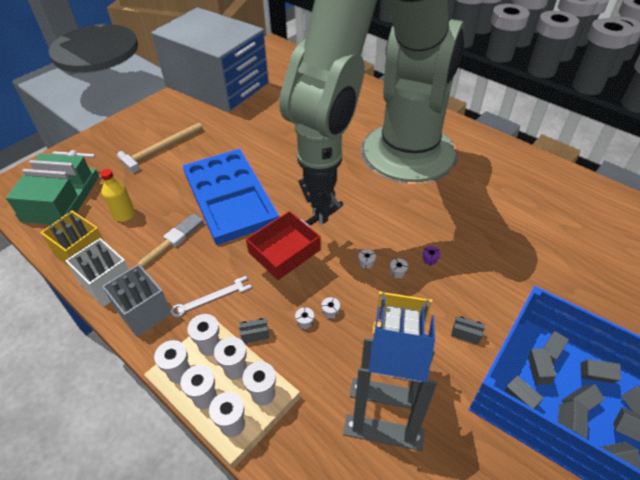

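```bash
cat > pf.py <<'E'
from h import *
def panfit(c):
    W=cloud(c);hsv=cv2.cvtColor(c['image'],cv2.COLOR_BGR2HSV)
    red=((hsv[...,0]<8)|(hsv[...,0]>172))&(hsv[...,1]>150)
    n,l,s_,ce=cv2.connectedComponentsWithStats(red.astype(np.uint8))
    i=1+np.argmax(s_[1:,4]); P=W[l==i]; P=P[np.isfinite(P[:,2])]
    # floor plane: ransac
    rng=np.random.default_rng(0);best=0
    for _ in range(1500):
        a=P[rng.choice(len(P),3,False)];nn=np.cross(a[1]-a[0],a[2]-a[0]);L=np.linalg.norm(nn)
        if L<300: continue
        nn/=L
        if abs(nn[2])<.9: continue
        d=abs((P-a[0])@nn)<2
        if d.sum()>best: best=d.sum();B=d
    Q=P[B];m=Q.mean(0);nn=np.linalg.svd(Q-m)[2][2];nn*=np.sign(nn[2])
    up=(P-m)@nn; rim=P[(up>40)]
    R_=cv2.minAreaRect(rim[:,:2].astype(np.float32))
    return m,nn,R_,rim,B.sum()
if __name__=='__main__':
    for n in('top','scene'):
        m,nn,R_,rim,k=panfit(load(n)); print(n,k,np.round(m,1),np.round(nn,4),R_, 'rim z',np.percentile(rim[:,2],[2,50,98]),len(rim))
E
python3 pf.py
```

```text
top 1598 [579.7  32.4  69.1] [ 0.0148 -0.0032  0.9999] ((564.9549560546875, 32.218238830566406), (110.5964126586914, 135.99058532714844), 83.49980926513672) rim z [109.21971296 115.42723313 398.87267003] 255
scene 820 [558.7  23.   70.3] [ 0.0022 -0.032   0.9995] ((568.7888793945312, 33.23905944824219), (114.85359954833984, 132.1749267578125), 82.81103515625) rim z [109.69243763 115.47930102 119.5907702 ] 435
```

```bash
python3 - <<'E'
from h import *
movep([*handle(panchute(-110),CY),84],R(CY+90)); st()
movel([*handle(panchute(-38.0),CY),84],max_speed=80,guard=10); st()
snap('scene','s2.png');snap('top','t2.png')
im=load('top')['image'];sc=load('scene')['image']
a=cv2.resize(im[110:350,100:340],(600,600),interpolation=cv2.INTER_CUBIC);cv2.imwrite('pics/t2c.png',a)
cv2.imwrite('pics/s2c.png',cv2.resize(sc[180:440,270:500],None,fx=2.3,fy=2.3,interpolation=cv2.INTER_CUBIC))
E
python3 pf.py
```

```text
t 6.2 eef [386.5 252.   83.8] gap 12.8 F [-0.1 -0.1 -3.2]
t 7.2 eef [449.1 286.9  84. ] gap 13.0 F [ 0.  -0.1 -2.2]
top 1148 [565.4 340.5  63.3] [0.0139 0.005  0.9999] ((535.0150756835938, 331.3526306152344), (161.90505981445312, 112.32838439941406), 30.767423629760742) rim z [104.3583717  110.53326511 416.67472385] 182Traceback (most recent call last):
  File "pf.py", line 22, in <module>
    m,nn,R_,rim,k=panfit(load(n)); print(n,k,np.round(m,1),np.round(nn,4),R_, 'rim z',np.percentile(rim[:,2],[2,50,98]),len(rim))
                                                                                      ~~~~~~~~~~~~~^^^^^^^^^^^^^^^^^^^^
    return _quantile_unchecked(
        a, q, axis, out, overwrite_input, method, keepdims, weights)
    return _ureduce(a,
                    func=_quantile_ureduce_func,
    ...<5 lines>...
                    overwrite_input=overwrite_input,
                    method=method)
    r = func(a, **kwargs)
    result = _quantile(arr,
                       quantiles=q,
    ...<2 lines>...
                       out=out,
                       weights=wgt)
    slices_having_nans = np.isnan(arr[-1, ...])
                                  ~~~^^^^^^^^^
IndexError: index -1 is out of bounds for axis 0 with size 0
```

View pics/t2c.png

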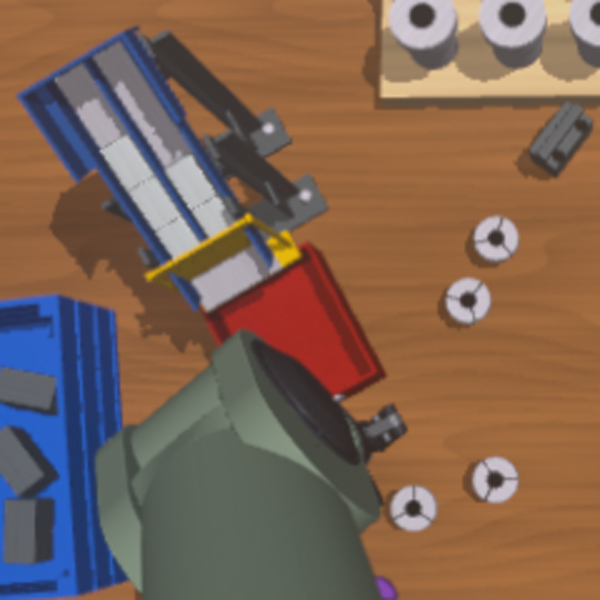

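View pics/s2c.png

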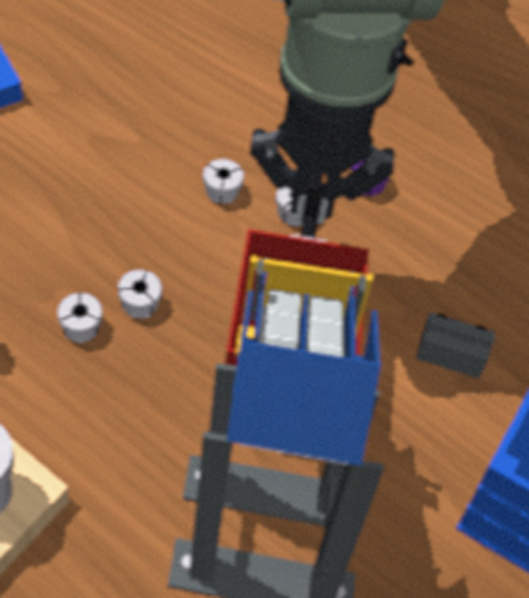

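Run:
```python
from h import *
p=handle(panchute(-38.0),CY)
print(movel([*p,128],max_speed=50,guard=12)); st()
wait(0.6);st()
snap('scene','s3.png');snap('top','t3.png')
im=load('top')['image'];sc=load('scene')['image']
a=cv2.resize(im[110:260,100:250],(600,600),interpolation=cv2.INTER_CUBIC)
b=cv2.resize(sc[260:380,340:460],(600,600),interpolation=cv2.INTER_CUBIC)
cv2.imwrite('pics/c3.png',cv2.resize(np.hstack([a,b]),(800,400)))
```

```text
False
t 8.3 eef [449.6 287.2 127.8] gap 13.3 F [ 0.8 -0.1 -3.5]
t 8.9 eef [449.5 287.1 128. ] gap 13.0 F [ 0.7  1.  -3.5]
```

View pics/c3.png

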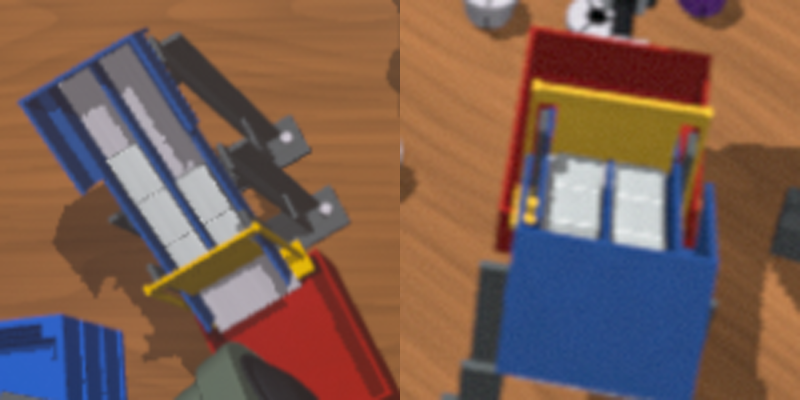

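```bash
cat > gt.py <<'E'
from h import *
def gate(c):
    W=cloud(c);Z=W[...,2];hsv=cv2.cvtColor(c['image'],cv2.COLOR_BGR2HSV)
    D=W[...,:2]-C;cx=D@ax(CY)[0];cy=D@ax(CY)[1]
    y=(hsv[...,0]>18)&(hsv[...,0]<34)&(hsv[...,1]>130)
    s=y&(abs(cx-25)<12)&(abs(cy)<30)&(Z>180)
    b=y&(abs(cy)>38)&(abs(cy)<50)&(Z<190)&(cx>8)&(cx<42)&(Z>110)
    return np.round(np.percentile(Z[s],[90,95,98]),1), np.round(np.median(Z[b]),1) if b.sum()>5 else None,b.sum()
if __name__=='__main__':
    print('gate top',gate(load('scene')),gate(load('top')))
E
python3 gt.py
python3 - <<'E'
from h import *
from gt import gate
p=handle(panchute(-38.0),CY)
for z in (132,135):
    print(movel([*p,z],max_speed=40,guard=12)); wait(0.3); st()
    c=snap('scene');d=snap('top');print(gate(c),gate(d))
im=load('top')['image'];sc=load('scene')['image']
a=cv2.resize(im[110:260,100:250],(600,600),interpolation=cv2.INTER_CUBIC)
b=cv2.resize(sc[260:380,340:460],(600,600),interpolation=cv2.INTER_CUBIC)
cv2.imwrite('pics/c4.png',cv2.resize(np.hstack([a,b]),(800,400)))
E
```

```text
gate top (array([264.1, 265.6, 266.7]), np.float64(152.3), np.int64(17)) (array([264.7, 265.5, 266.6]), np.float64(151.7), np.int64(61))
False
t 9.6 eef [449.5 287.1 132. ] gap 12.8 F [ 0.6  0.7 -3.6]
(array([268.3, 269.8, 270.8]), np.float64(155.5), np.int64(17)) (array([268.7, 269.7, 270.5]), np.float64(156.0), np.int64(58))
False
t 10.2 eef [449.4 287.1 134.9] gap 12.9 F [ 0.8 -0.5 -2.7]
(array([268.1, 269.8, 270.7]), np.float64(156.0), np.int64(16)) (array([269.2, 269.9, 270.4]), np.float64(155.4), np.int64(57))
```

View pics/c4.png

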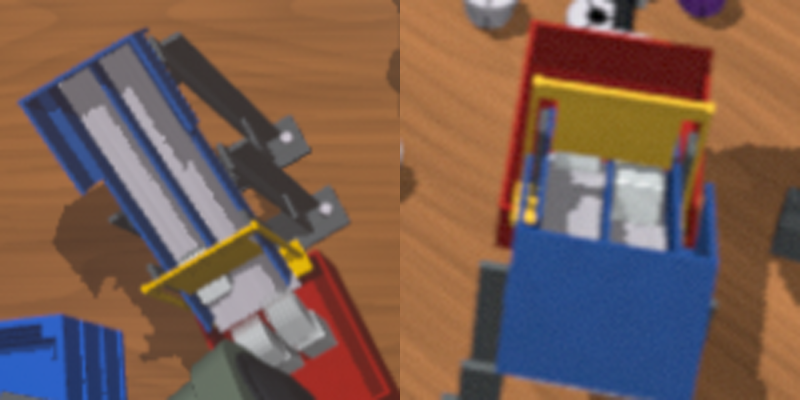

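Run:
```python
from h import *
from gt import gate
p=handle(panchute(-38.0),CY)
wait(0.3)
print(movel([*p,139],max_speed=40,guard=12)); wait(0.5); st()
c=snap('scene');d=snap('top');print(gate(c),gate(d))
im=load('top')['image'];sc=load('scene')['image']
a=cv2.resize(im[110:260,100:250],(600,600),interpolation=cv2.INTER_CUBIC)
b=cv2.resize(sc[260:380,340:460],(600,600),interpolation=cv2.INTER_CUBIC)
cv2.imwrite('pics/c5.png',cv2.resize(np.hstack([a,b]),(800,400)))
```

```text
False
t 11.4 eef [449.5 287.1 139. ] gap 12.9 F [ 0.2 -0.3 -4.9]
(array([267.8, 269.3, 270.4]), np.float64(155.9), np.int64(15)) (array([268.9, 269.7, 270.6]), np.float64(156.1), np.int64(57))
```

View pics/c5.png

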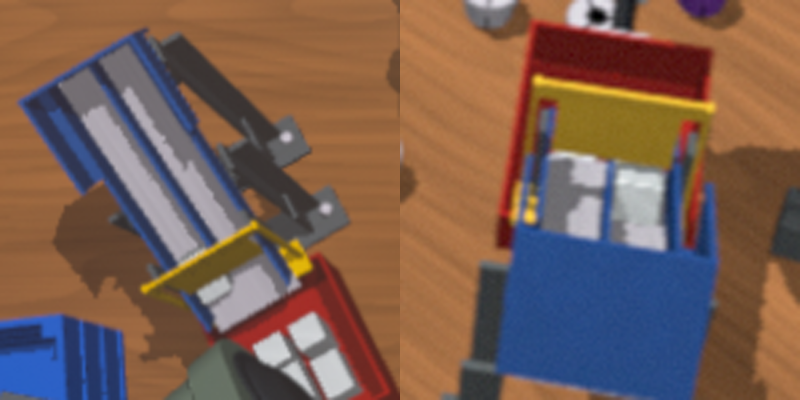

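```bash
python3 - <<'E'
from h import *
from gt import gate
p=handle(panchute(-38.0),CY)
for z in (143,147):
    print(movel([*p,z],max_speed=40,guard=12)); wait(0.3); st()
    c=snap('scene');d=snap('top');print(gate(c),gate(d))
im=load('top')['image'];sc=load('scene')['image']
a=cv2.resize(im[110:260,100:250],(600,600),interpolation=cv2.INTER_CUBIC)
b=cv2.resize(sc[260:380,340:460],(600,600),interpolation=cv2.INTER_CUBIC)
cv2.imwrite('pics/c6.png',cv2.resize(np.hstack([a,b]),(800,400)))
E
python3 pf.py 2>&1 | head -2
```

```text
False
t 12.1 eef [449.4 287.1 142.9] gap 13.2 F [-0.1  0.9 -4. ]
(array([267.5, 269.6, 270.7]), np.float64(156.7), np.int64(17)) (array([269. , 269.7, 270.2]), np.float64(155.6), np.int64(59))
False
t 12.7 eef [449.5 287.1 147. ] gap 12.7 F [-0.8  0.2 -5.8]
(array([267.5, 269.7, 270.7]), np.float64(155.3), np.int64(16)) (array([269. , 269.8, 270.7]), np.float64(155.1), np.int64(57))
top 572 [569.7 333.8 106.7] [0.1404 0.0765 0.9871] ((545.4515380859375, 302.3403015136719), (171.08441162109375, 54.062347412109375), 31.664478302001953) rim z [143.34389269 160.19300498 293.54668093] 179
scene 262 [505.5 310.6 118.5] [0.1302 0.0719 0.9889] ((550.6776123046875, 341.74114990234375), (130.89317321777344, 108.07162475585938), 28.742385864257812) rim z [146.16109107 162.78336442 168.85780513] 260
```

View pics/c6.png

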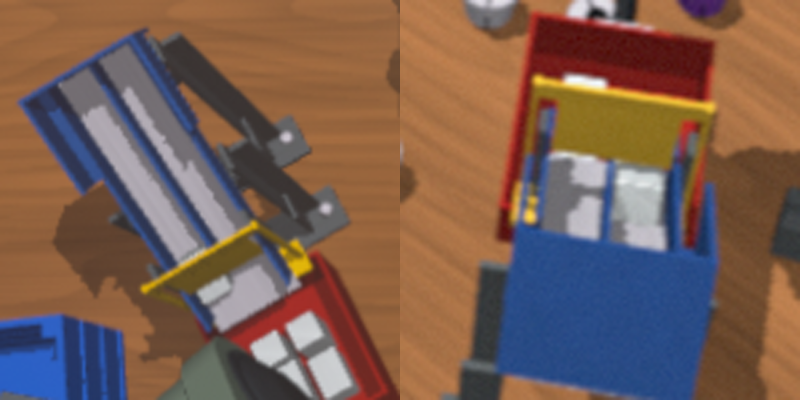

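Run:
```python
from h import *
from gt import gate
from pf import panfit
p=handle(panchute(-38.0),CY)
for z in (151,155):
    print(movel([*p,z],max_speed=30,guard=12)); wait(0.2); st()
    c=snap('scene');d=snap('top');print(gate(c),gate(d))
    for q in (c,d):
        m,nn,*_=panfit(q); print('tilt',np.degrees(np.arccos(nn[2])),m)
im=load('top')['image'];sc=load('scene')['image']
a=cv2.resize(im[110:260,100:250],(600,600),interpolation=cv2.INTER_CUBIC)
b=cv2.resize(sc[260:380,340:460],(600,600),interpolation=cv2.INTER_CUBIC)
cv2.imwrite('pics/c7.png',cv2.resize(np.hstack([a,b]),(800,400)))
```

```text
False
t 13.3 eef [449.5 287.1 150.9] gap 12.5 F [-0.5 -0.2 -5.6]
(array([268.3, 269.6, 270.8]), np.float64(156.6), np.int64(16)) (array([269.2, 270. , 271.2]), np.float64(156.0), np.int64(60))
tilt 9.187211748349425 [506.56174745 310.89258679 121.90492985]
tilt 9.43291184996421 [567.86726263 321.96736893 111.13450403]
False
t 13.9 eef [449.5 287.1 155. ] gap 12.8 F [ 0.6  0.  -5.2]
(array([242.9, 244.7, 245.9]), np.float64(130.6), np.int64(11)) (array([244.3, 245.5, 246.7]), np.float64(131.5), np.int64(64))
tilt 23.365271150640144 [496.3502175  309.13236845 109.61176116]
tilt 22.61590727129941 [558.51083602 310.6306096   85.95719623]
```

View pics/c7.png

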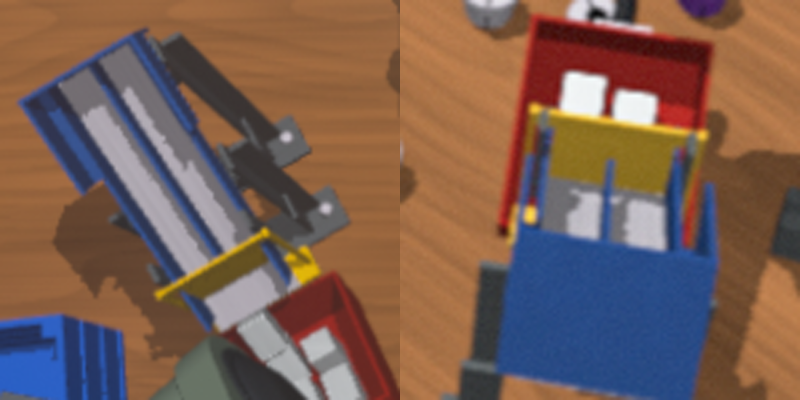

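Run:
```python
from h import *
p=handle(panchute(-100.0),CY)
movel([*p,152],max_speed=50); st()
c=snap('scene');d=snap('top')
im=d['image'];sc=c['image']
from pf import panfit
for q in (c,d):
    m,nn,*_=panfit(q); print('tilt',np.degrees(np.arccos(nn[2])),m)
a=cv2.resize(im[160:320,120:280],(600,600),interpolation=cv2.INTER_CUBIC)
b=cv2.resize(sc[190:350,300:460],(600,600),interpolation=cv2.INTER_CUBIC)
cv2.imwrite('pics/c8.png',cv2.resize(np.hstack([a,b]),(800,400)))
```

```text
t 15.4 eef [395.5 257.2 152. ] gap 12.9 F [ 0.5  0.1 -5.6]
tilt 22.7027141263487 [455.85928772 293.49835034  98.74492666]
tilt 23.79931701120798 [500.88420676 280.75371121  83.99118051]
```

View pics/c8.png

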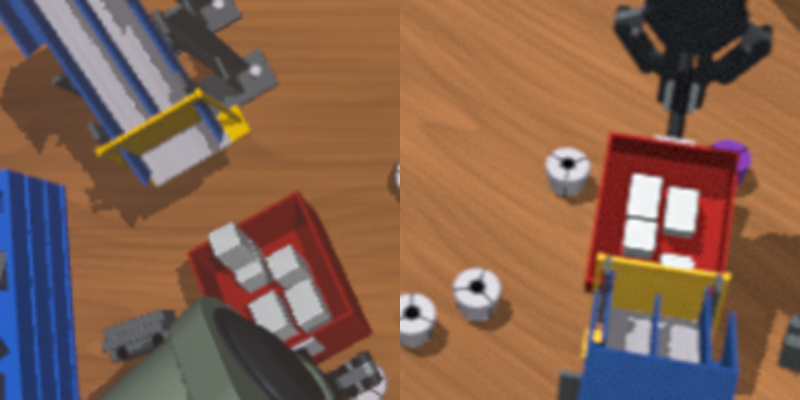

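Run:
```python
from h import *
p=handle([535,25],0)
movel([*p,150],R(90),max_speed=100); st()
from pf import panfit
d=snap('top');m,nn,*_=panfit(d); print('tilt',np.degrees(np.arccos(nn[2])),m)
movel([*p,100],max_speed=60); st()
print(movel([*p,22.3],max_speed=35,guard=30)); st()
d=snap('top');c=snap('scene');m,nn,*_=panfit(d); print('tilt',np.degrees(np.arccos(nn[2])),m)
im=d['image'];sc=c['image']
a=cv2.resize(im[180:340,270:430],(600,600),interpolation=cv2.INTER_CUBIC)
b=cv2.resize(sc[170:330,220:380],(600,600),interpolation=cv2.INTER_CUBIC)
cv2.imwrite('pics/c9.png',cv2.resize(np.hstack([a,b]),(800,400)))
```

```text
t 17.9 eef [420.   25.3 150. ] gap 13.2 F [ 0.3  0.3 -5.5]
tilt 23.263411266674126 [528.19321268  29.99463672  79.7999058 ]
t 19.0 eef [420.2  25.  100.2] gap 12.5 F [-0.6  1.1 -4.2]
True
t 21.1 eef [419.4  24.9  22.9] gap 12.8 F [-2.  -0.2 18. ]
tilt 0.30699759277167177 [535.7521809   24.06461284   3.70948401]
```

View pics/c9.png

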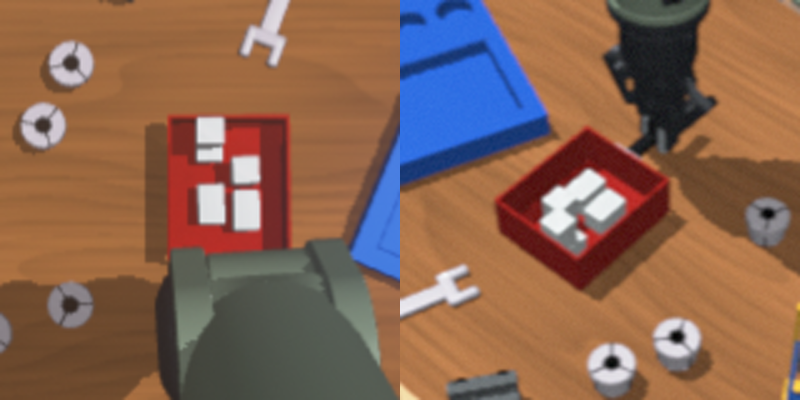

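Run:
```python
from h import *
open_gripper()
s=read_state();e=s['eef_pos']
d=snap('top')
W=cloud(d);hsv=cv2.cvtColor(d['image'],cv2.COLOR_BGR2HSV)
red=((hsv[...,0]<8)|(hsv[...,0]>172))&(hsv[...,1]>150)
Z=W[...,2];r=red&(Z>42)&(Z<56);P=W[r];print('rim x max',np.percentile(P[:,0],[95,99,100]),'y',np.percentile(P[:,1],[0,1,99,100]))
f=P[P[:,0]>590]; print(np.polyfit(f[:,1],f[:,0],1)); 
for lo,hi in((70,95),(-45,-20)):
    g=P[(P[:,1]>lo)&(P[:,1]<hi)]; print(len(g),np.polyfit(g[:,0],g[:,1],1))
```

```text
rim x max [596.15052448 596.59929536 596.74365982] y [-31.09627236 -30.57107872  79.30299409  79.3217434 ]
[4.65847375e-03 5.95401750e+02]
93 [-5.69299984e-03  8.11673459e+01]
94 [ 1.93004724e-02 -3.87962705e+01]
```

Run:
```python
from h import *
movel([444,24.7,22.3],R(90),max_speed=60,guard=8); st()
clamp(); st()
movel([444,24.7,90],max_speed=50); st()
from pf import panfit
d=snap('top');c=snap('scene');m,nn,*_=panfit(d); print('tilt',np.degrees(np.arccos(nn[2])),m)
a=tray(0,0)
p=REC-88*ax(TY)[0]
movel([*p,90],R(TY+90),max_speed=110); st()
d=snap('top','t10.png');c=snap('scene','s10.png');m,nn,Rr,*_=panfit(d); print('tilt',np.degrees(np.arccos(nn[2])),nn,m,Rr)
m,nn,Rr,*_=panfit(c); print('tilt',np.degrees(np.arccos(nn[2])),nn,m,Rr)
im=d['image'];sc=c['image']
a=cv2.resize(im[190:350,390:550],(600,600),interpolation=cv2.INTER_CUBIC)
b=cv2.resize(sc[120:280,170:330],(600,600),interpolation=cv2.INTER_CUBIC)
cv2.imwrite('pics/c10.png',cv2.resize(np.hstack([a,b]),(800,400)))
```

```text
t 22.5 eef [443.9  24.6  22.2] gap 85.2 F [-0.5 -0.4  0.2]
t 23.1 eef [444.   24.7  22.5] gap 13.3 F [-1.8 -0.3  6.4]
t 24.6 eef [443.8  24.7  89.7] gap 13.0 F [-0.6 -1.3 -5. ]
tilt 0.6914857482288537 [559.27550075  24.89677529  68.2374182 ]
t 26.6 eef [ 436.4 -159.7   90. ] gap 12.9 F [ 0.   1.2 -5. ]
tilt 0.9795534047913657 [ 0.01700105 -0.00179549  0.99985386] [ 526.55591706 -187.69075049   69.24674834] ((530.8392944335938, -162.62625122070312), (44.0810546875, 129.26622009277344), 67.70523834228516)
tilt 21.012163747809552 [-0.32143371  0.15890263  0.93350432] [ 511.61899621 -197.91342909   88.72391343] ((467.5154724121094, -169.79168701171875), (111.90181732177734, 26.432024002075195), 59.34443664550781)
```

View pics/c10.png

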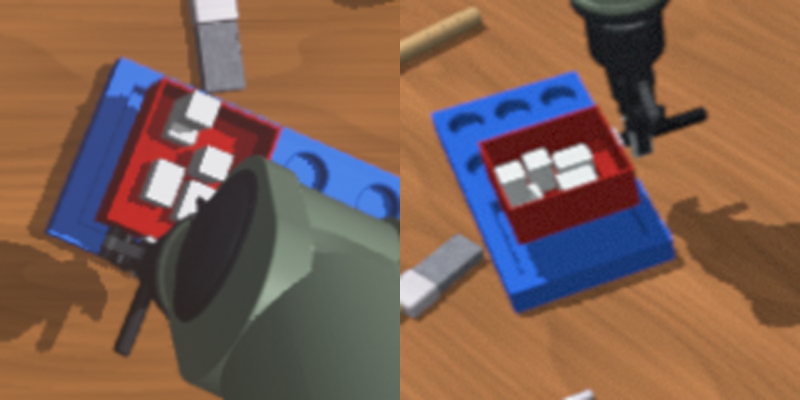

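Run:
```python
from h import *
c=load('top');im=c['image'].copy();e=ax(TY)
pts=[[*(REC+x*e[0]+y*e[1]),z] for x,y,z in((65,-55,116),(65,55,116),(-65,55,117),(65,0,116))]
for p in proj(c,pts): cv2.circle(im,tuple(int(round(v)) for v in p),0,(0,255,255),-1); print(p)
cv2.imwrite('pics/c11.png',cv2.resize(im[200:300,410:530],None,fx=6,fy=6,interpolation=cv2.INTER_NEAREST))
```

```text
[502.88572207 240.96920791]
[455.39222488 220.4185741 ]
[432.47777746 277.08968452]
[479.22173777 230.69442883]
```

View pics/c11.png

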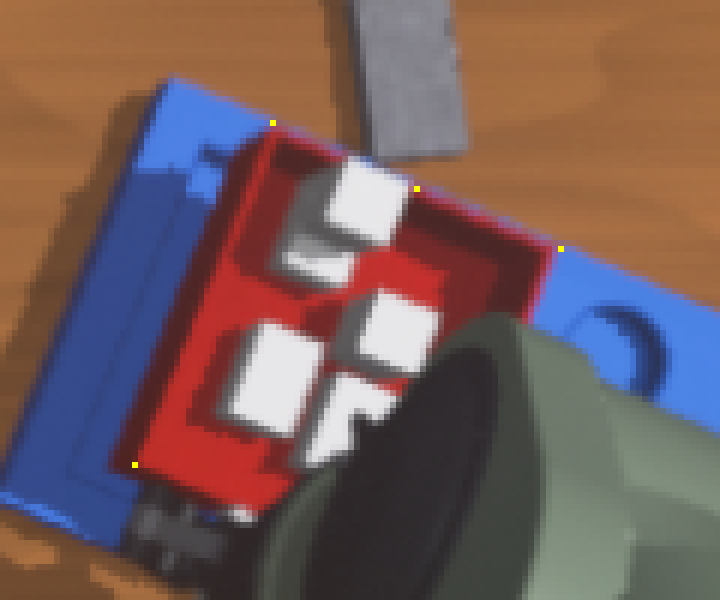

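Run:
```python
from h import *
p=REC-86.5*ax(TY)[0]
movel([*p,60],max_speed=60); st()
print(movel([*p,36.3],max_speed=20,guard=10)); st()
from pf import panfit
d=snap('top');c=snap('scene');m,nn,Rr,rim,k=panfit(d); print('tilt',np.degrees(np.arccos(nn[2])),nn,m,Rr,np.median(rim[:,2]))
im=d['image'];sc=c['image']
a=cv2.resize(im[190:350,390:550],(600,600),interpolation=cv2.INTER_CUBIC)
b=cv2.resize(sc[120:280,170:330],(600,600),interpolation=cv2.INTER_CUBIC)
cv2.imwrite('pics/c12.png',cv2.resize(np.hstack([a,b]),(800,400)))
```

```text
t 27.3 eef [ 437.6 -160.9   59.9] gap 12.4 F [ 0.7 -0.1 -4.8]
True
t 28.5 eef [ 437.4 -160.8   36.5] gap 13.1 F [-0.9  0.1  8.5]
tilt 0.13396468059193525 [-0.00207655  0.00107461  0.99999727] [ 528.39446267 -186.63150114   17.46492483] ((531.3024291992188, -151.57977294921875), (42.40930938720703, 137.04202270507812), 78.60980987548828) 63.81516772359856
```

View pics/c12.png

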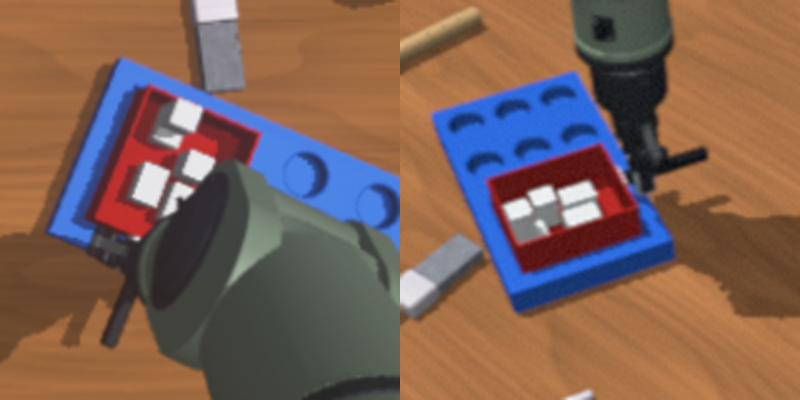

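```bash
cat > cf.py <<'E'
from h import *
def rayz(c,uv,z):
    K=np.array([[c['fx'],0,c['cx']],[0,c['fy'],c['cy']],[0,0,1]],float)
    p=cv2.undistortPoints(np.array(uv,float).reshape(-1,1,2),K,np.array(c['dist_coeffs'])).reshape(-1,2)
    M=np.array(c['cam_to_world']);d=np.c_[p[:,0],-p[:,1],-np.ones(len(p))]@M[:3,:3].T
    t=(z-M[2,3])/d[:,2]; return M[:3,3]+t[:,None]*d
def collets(c):
    W=cloud(c);Z=W[...,2];hsv=cv2.cvtColor(c['image'],cv2.COLOR_BGR2HSV)
    m=(Z>20)&(Z<36)&(W[...,0]>270)&(W[...,0]<720)&(W[...,1]>100)&(W[...,1]<420)
    n,l,s,ce=cv2.connectedComponentsWithStats(m.astype(np.uint8));out=[]
    for i in range(1,n):
        if s[i,4]>120 and s[i,4]<420:
            ys,xs=np.nonzero(l==i);P=rayz(c,np.c_[xs,ys],30)
            (x,y),r=cv2.minEnclosingCircle(P[:,:2].astype(np.float32))
            out.append((round(x,1),round(y,1),round(r,1),'S%d'%np.median(hsv[...,1][l==i]),tuple(np.round(ce[i]).astype(int))))
    return out
E
python3 - <<'E'
from h import *
from cf import *
from pf import panfit
open_gripper()
e=read_state()['eef_pos']
movel([e[0],e[1],170],max_speed=200); 
q=[400,60,230]
movep(q,R(90)); st()
d=snap('top','t13.png');c=snap('scene','s13.png')
for n in (d,c):
    m,nn,Rr,rim,k=panfit(n); print('tilt',np.degrees(np.arccos(nn[2])),m,Rr,np.median(rim[:,2]))
    W=cloud(n);D=W[...,:2]-REC;a=(abs(D@ax(TY)[0])<60)&(abs(D@ax(TY)[1])<50); print('max z in pan',np.nanpercentile(W[...,2][a],[95,99,100]))
print(*collets(d),sep='\n')
im=d['image'];sc=c['image']
a=cv2.resize(im[190:350,390:550],(600,600),interpolation=cv2.INTER_CUBIC)
b=cv2.resize(sc[120:280,170:330],(600,600),interpolation=cv2.INTER_CUBIC)
cv2.imwrite('pics/c13.png',cv2.resize(np.hstack([a,b]),(800,400)))
E
```

```text
t 31.0 eef [400.1  59.  229.4] gap 85.2 F [-0.1 -0.4  0.3]
tilt 0.22643425323107924 [ 512.80108756 -198.82742734   17.41641429] ((517.8141479492188, -194.46438598632812), (109.3802719116211, 129.3052978515625), 66.386474609375) 64.3272531515866
max z in pan [73.59320763 78.79426922 80.77816119]
tilt 20.572837841551294 [ 507.86198491 -201.72308304   34.99102624] ((469.99188232421875, -168.36117553710938), (113.31991577148438, 30.889616012573242), 53.80756759643555) 62.134519839537916
max z in pan [77.04300633 80.12802031 81.7710927 ]
(648.8, 169.1, 21.4, 'S13', (np.int64(298), np.int64(205)))
(591.4, 194.0, 21.1, 'S13', (np.int64(287), np.int64(230)))
(426.9, 168.4, 21.0, 'S13', (np.int64(297), np.int64(301)))
(400.0, 243.3, 21.6, 'S15', (np.int64(265), np.int64(313)))
(317.7, 279.2, 21.3, 'S129', (np.int64(249), np.int64(349)))
```

View pics/c13.png

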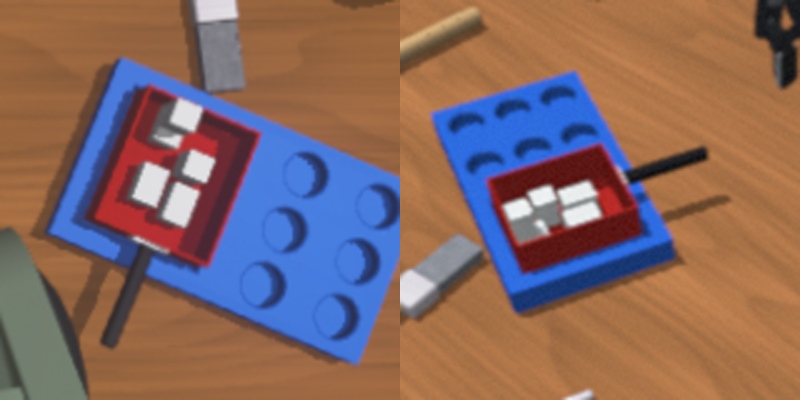

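View pics/t13.png

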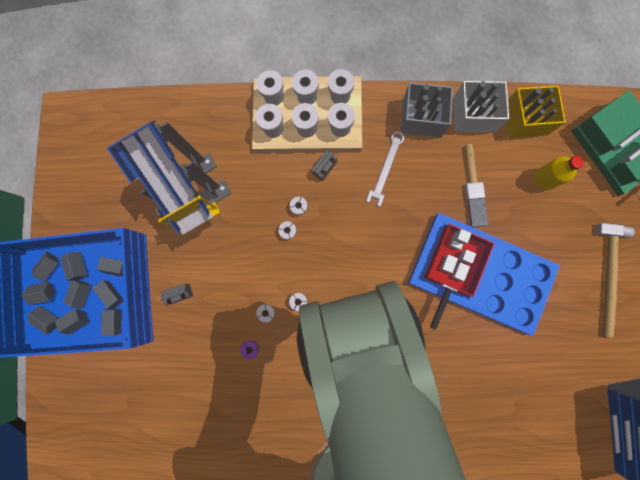

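Run:
```python
from h import *
for n in('top','scene'):
    c=load(n);W=cloud(c);D=W[...,:2]-REC;x=D@ax(TY)[0];y=D@ax(TY)[1];Z=W[...,2]
    a=(abs(x)<75)&(abs(y)<65)&(Z>68); print(n,a.sum(),'pan x',np.percentile(x[a],[2,50,98]),'y',np.percentile(y[a],[2,50,98]),'z',np.percentile(Z[a],[2,50,98]))
    S=[]
    A=np.c_[x[a],y[a],np.ones(a.sum())];k=np.linalg.lstsq(A,Z[a],rcond=None)[0];print('plane',k)
    im=c['image']; v,u=np.nonzero(a); cv2.imwrite('pics/e_%s.png'%n,cv2.resize(im[v.mean().astype(int)-35:v.mean().astype(int)+45,u.mean().astype(int)-40:u.mean().astype(int)+40],None,fx=7,fy=7,interpolation=cv2.INTER_CUBIC))
a=cv2.imread('pics/e_top.png');b=cv2.imread('pics/e_scene.png');cv2.imwrite('pics/e.png',cv2.resize(np.hstack([a,b]),(800,400)))
```

```text
top 143 pan x [-56.59760069  50.69658949  64.170398  ] y [-51.68423074  17.39964451  32.71952019] z [68.17055636 77.01866577 80.47901865]
plane [ 7.32236769e-02 -4.63018167e-03  7.28395618e+01]
scene 106 pan x [-46.01900953  50.82470342  63.85809151] y [-46.38925616  23.64086304  58.4141591 ] z [68.13992022 76.57376967 81.51135872]
plane [ 6.97675575e-02 -3.40353791e-02  7.29614922e+01]
```

View pics/e.png

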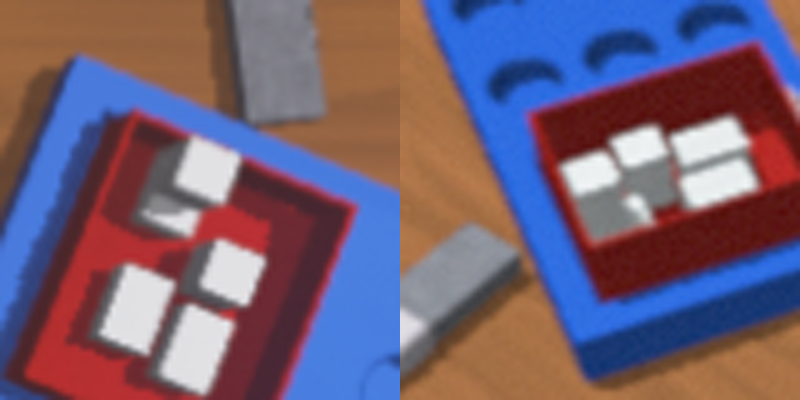

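```bash
cat > pk.py <<'E'
from h import *
from cf import *
def pick(xy,a,zp=15):
    movep([*xy,90],R(a)); 
    g=movel([*xy,zp],max_speed=120,guard=10); 
    if g: print('guard on descent!'); st()
    clamp(); s=st()
    movel([*xy,90],max_speed=150)
    return s['finger_gap']
def place(bx,by,zp=15,a=None):
    a=TY if a is None else a
    b=tray(bx,by)
    movep([*b,90],R(a))
    movel([*b,55],max_speed=120)
    g=movel([*b,zp+14+1.5],max_speed=40,guard=8); print('guard',g); s=st()
    return s
E
python3 - <<'E'
from pk import *
print('gap',pick((426.9,168.4),20))
d=snap('scene');cv2.imwrite('pics/g1.png',cv2.resize(d['image'][160:320,300:460],(640,640),interpolation=cv2.INTER_CUBIC)); st()
E
```

```text
t 33.6 eef [427.1 168.6  15.7] gap 39.2 F [-2.9 -0.5 18.8]
gap 39.23193536685021
t 34.3 eef [426.5 168.3  89.2] gap 39.3 F [-1.2 -0.2 -2.2]
```

View pics/g1.png

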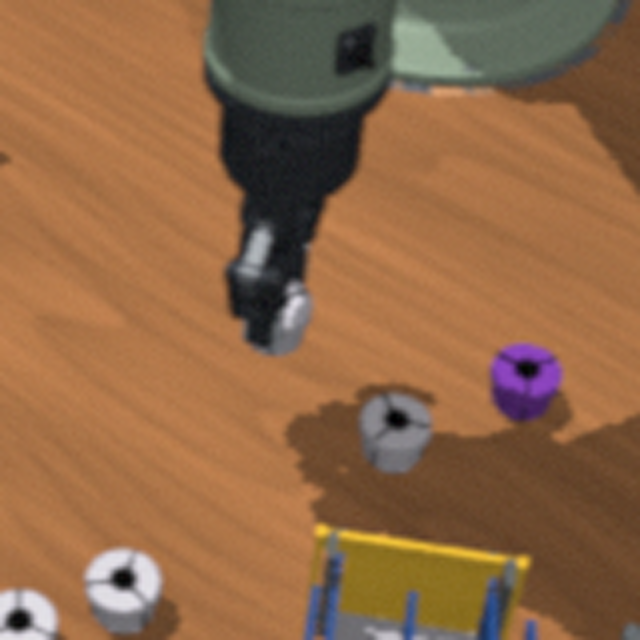

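Run:
```python
from pk import *
movep([470,100,150],R(-60)); st()
d=snap('scene');t=snap('top')
u=proj(d,[[470,100,165]])[0].astype(int);w=proj(t,[[470,100,165]])[0].astype(int);print(u,w)
a=cv2.resize(d['image'][u[1]-40:u[1]+40,u[0]-40:u[0]+40],(400,400),interpolation=cv2.INTER_CUBIC)
b=cv2.resize(t['image'][w[1]-40:w[1]+40,w[0]-40:w[0]+40],(400,400),interpolation=cv2.INTER_CUBIC)
cv2.imwrite('pics/g2.png',np.hstack([a,b]))
```

```text
t 35.2 eef [469.5 100.2 149.3] gap 39.4 F [ 0.3  0.2 -1.6]
[334 212] [327 281]
```

View pics/g2.png

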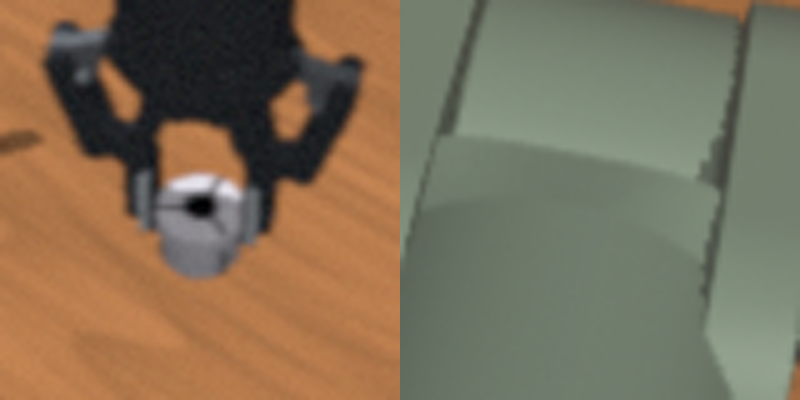

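Run:
```python
from pk import *
s=place(55,-120)
d=snap('scene');cv2.imwrite('pics/g3.png',cv2.resize(d['image'][120:260,160:300],(560,560),interpolation=cv2.INTER_CUBIC))
```

```text
guard True
t 38.2 eef [ 490.4 -393.1   29.9] gap 39.6 F [-1.1  1.1  7.8]
```

View pics/g3.png

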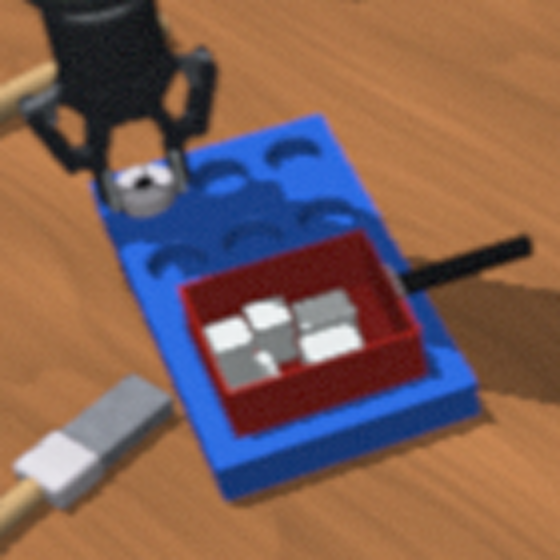

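```bash
cat >> pk.py <<'E'
def release():
    open_gripper(); e=read_state()['eef_pos']; movel([e[0],e[1],90],max_speed=200); st()
    d=snap('top');c=snap('scene'); print(*[o for o in collets(d)],sep='\n')
    cv2.imwrite('pics/r.png',cv2.resize(c['image'][120:260,160:300],(560,560),interpolation=cv2.INTER_CUBIC))
E
python3 - <<'E'
from pk import *
release()
E
```

```text
t 39.2 eef [ 490.4 -392.7   90.7] gap 85.5 F [-0.3  0.1 -0.5]
(648.8, 169.1, 21.4, 'S12', (np.int64(298), np.int64(205)))
(591.4, 194.0, 21.1, 'S12', (np.int64(287), np.int64(230)))
(400.2, 243.6, 21.4, 'S13', (np.int64(265), np.int64(313)))
(317.7, 279.2, 21.3, 'S143', (np.int64(249), np.int64(349)))
```

View pics/r.png

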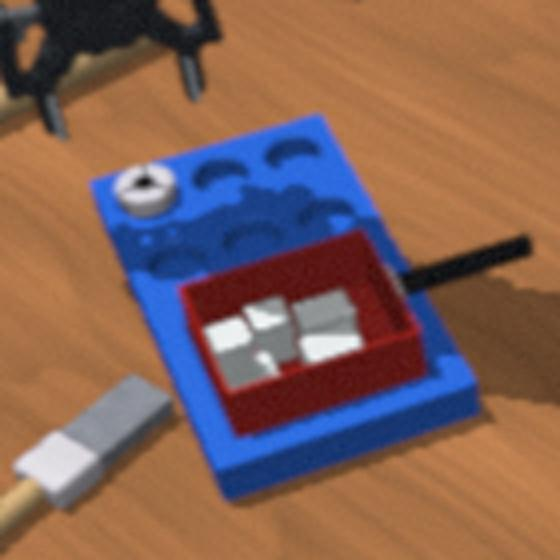

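```bash
sed -i 's/movep(\[\*xy,90\],R(a)); /e=read_state()["eef_pos"]; movel([e[0],e[1],150],max_speed=250); movep([*xy,150],R(a))/; s/movel(\[\*xy,90\],max_speed=150)/movel([*xy,150],max_speed=200)/; s/movep(\[\*b,90\],R(a))/movep([*b,150],R(a))/; s/movel(\[\*b,55\],max_speed=120)/movel([*b,55],max_speed=160)/' pk.py; cat pk.py | head -25
python3 - <<'E'
from pk import *
print('gap',pick((400.2,243.5),20))
place(55,-45)
release()
E
```

```text
from h import *
from cf import *
def pick(xy,a,zp=15):
    e=read_state()["eef_pos"]; movel([e[0],e[1],150],max_speed=250); movep([*xy,150],R(a))
    g=movel([*xy,zp],max_speed=120,guard=10); 
    if g: print('guard on descent!'); st()
    clamp(); s=st()
    movel([*xy,150],max_speed=200)
    return s['finger_gap']
def place(bx,by,zp=15,a=None):
    a=TY if a is None else a
    b=tray(bx,by)
    movep([*b,150],R(a))
    movel([*b,55],max_speed=160)
    g=movel([*b,zp+14+1.5],max_speed=40,guard=8); print('guard',g); s=st()
    return s
def release():
    open_gripper(); e=read_state()['eef_pos']; movel([e[0],e[1],90],max_speed=200); st()
    d=snap('top');c=snap('scene'); print(*[o for o in collets(d)],sep='\n')
    cv2.imwrite('pics/r.png',cv2.resize(c['image'][120:260,160:300],(560,560),interpolation=cv2.INTER_CUBIC))
t 43.8 eef [400.3 243.6  15.6] gap 39.4 F [-2.6 -0.7 15.5]
gap 39.43758173022703
guard True
t 48.0 eef [ 520.3 -324.4   29.7] gap 39.3 F [-1.2  0.5  7.6]
t 49.0 eef [ 520.3 -323.9   90.6] gap 85.8 F [-0.1  1.2 -0.3]
(649.1, 168.9, 21.3, 'S12', (np.int64(298), np.int64(205)))
(591.4, 194.0, 21.1, 'S13', (np.int64(287), np.int64(230)))
(317.7, 279.2, 21.3, 'S128', (np.int64(249), np.int64(349)))
```

View pics/r.png

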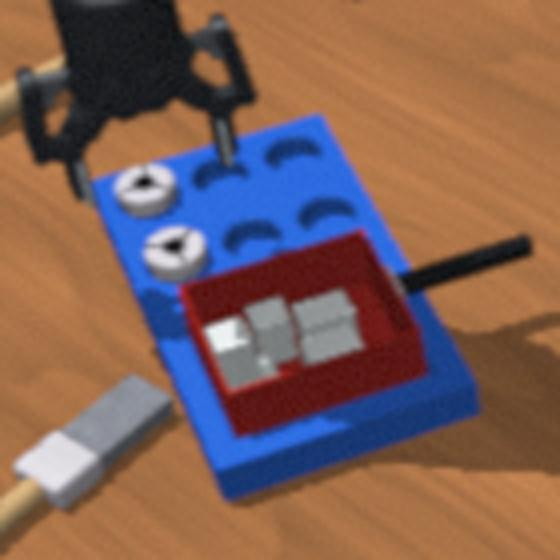

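Two are home, and the other two haven't moved. I'll pick (591,194) next, then look again before the last one.

Run:
```python
from pk import *
print('gap',pick((591.3,194.1),66.5))
place(-55,-120)
release()
```

```text
t 53.2 eef [591.5 194.2  15.7] gap 39.9 F [-3.6  0.5 10.2]
gap 39.88265321250222
guard False
t 57.6 eef [ 389.8 -349.5   30.5] gap 39.6 F [-0.1  0.5 -1.7]
t 58.6 eef [ 390.3 -349.4   90.5] gap 85.7 F [0.7 0.3 0.3]
(648.8, 169.1, 21.4, 'S12', (np.int64(298), np.int64(205)))
(317.7, 279.2, 21.3, 'S126', (np.int64(249), np.int64(349)))
```

View pics/r.png

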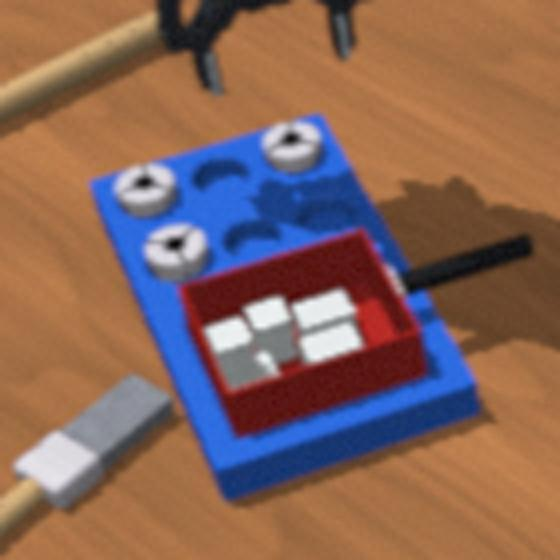

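Run:
```python
from pk import *
print('gap',pick((648.9,169.0),66.5))
place(-55,-45)
release()
e=read_state()['eef_pos']; movel([e[0],e[1],170],max_speed=200)
movep([420,150,250],R(90)); st()
d=snap('top','t20.png');c=snap('scene','s20.png')
print(collets(d))
from pf import panfit
from gt import gate
m,nn,Rr,rim,k=panfit(d); print('tilt',np.degrees(np.arccos(nn[2])),m,Rr,np.median(rim[:,2]),'REC',REC)
print('gate',gate(c),gate(d))
W=cloud(d);Z=W[...,2]
for x in(-55,0,55):
    for y in(-45,-120):
        b=tray(x,y); D=W[...,:2]-b; r=np.hypot(D[...,0],D[...,1]); a=(r<30)&(Z>38)&(Z<50)
        print(x,y,a.sum(), 'ctr off',np.round(np.array([W[...,0][a].mean(),W[...,1][a].mean()])-b,1) if a.sum()>20 else '', np.round(np.percentile(Z[a],[5,50,95]),1) if a.sum()>20 else '')
cv2.imwrite('pics/f.png',cv2.resize(np.hstack([cv2.resize(d['image'][190:350,400:580],(600,533)),cv2.resize(c['image'][130:260,165:295],(533,533))]),(800,376)))
```

```text
t 62.9 eef [649.  169.1  15.7] gap 39.4 F [-3.3  0.3 10.1]
gap 39.38038877138502
guard False
t 67.1 eef [ 419.8 -280.8   30.5] gap 39.5 F [ 0.1 -0.3 -1.9]
t 68.1 eef [ 420.2 -280.5   90.5] gap 85.6 F [-0.4 -0.  -1. ]
(317.7, 279.2, 21.3, 'S128', (np.int64(249), np.int64(349)))
t 70.3 eef [420.3 149.  249.8] gap 85.2 F [ 0.3 -0.7  0. ]
[]
tilt 0.4366897101966377 [ 512.62120854 -197.22878124   17.42752577] ((517.9525146484375, -194.54664611816406), (109.58331298828125, 129.37533569335938), 66.39818572998047) 64.16870001714727 REC [ 516.93874052 -195.384208  ]
gate (array([243.5, 245.2, 246.1]), np.float64(131.5), np.int64(16)) (array([244.3, 245.5, 246.3]), np.float64(132.3), np.int64(64))
-55 -45 274 ctr off [0.5 1.4] [41.4 44.6 47.1]
-55 -120 271 ctr off [0.6 2.1] [40.4 44.6 47.7]
0 -45 0 ctr off  
0 -120 0 ctr off  
55 -45 272 ctr off [-2.6  1.3] [41.5 44.5 47.2]
55 -120 252 ctr off [-0.5  2.5] [41.  44.6 47.4]
```

View pics/f.png

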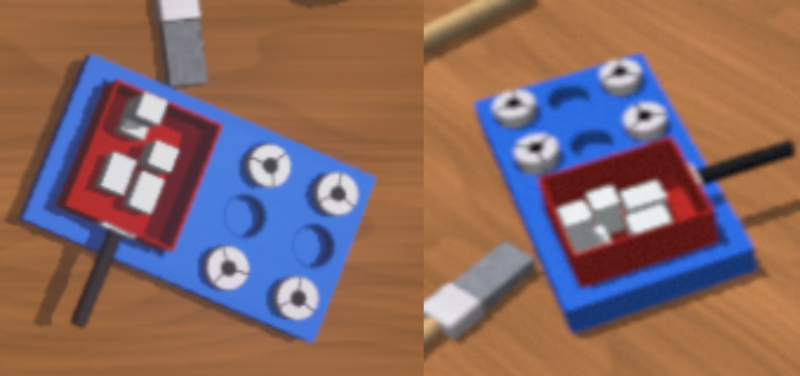

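View pics/s20.png

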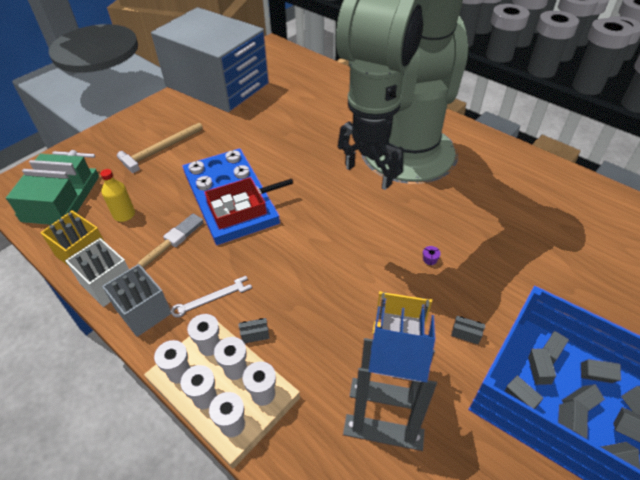

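```bash
python3 - <<'E'
import cv2,numpy as np
for a,b,(y0,y1,x0,x1) in(('top0','t20',(185,240,150,225)),('scene0','s20',(285,330,365,445))):
    m=[]
    for f in(a,b):
        h=cv2.cvtColor(cv2.imread('pics/%s.png'%f)[y0:y1,x0:x1],cv2.COLOR_BGR2HSV); k=(h[...,0]>18)&(h[...,0]<34)&(h[...,1]>150); ys,xs=np.nonzero(k); m.append((k.sum(),ys.mean(),xs.mean(),ys.min(),ys.max()))
    print(m)
E
python3 -c "
from workcell import *
finish_job(); print(read_state()['time'])"
```

```text
[(np.int64(502), np.float64(25.215139442231077), np.float64(39.61752988047809), np.int64(10), np.int64(40)), (np.int64(507), np.float64(25.118343195266274), np.float64(39.72386587771203), np.int64(10), np.int64(40))]
[(np.int64(527), np.float64(16.787476280834916), np.float64(38.63567362428842), np.int64(6), np.int64(44)), (np.int64(769), np.float64(19.492847854356306), np.float64(38.568270481144346), np.int64(6), np.int64(44))]
the job is handed in; nothing more can be done
the job is handed in; nothing more can be done
```

The kit is made up and handed in at about 70 s of robot time. `finish_job` gives no verdict, so I can't say whether it was judged a pass.

**What I did**
- **Blanks:** I lifted the gate with the pan's far rim and caught all five waiting blanks. I saw five in the pan and none left in the chute.
- **Pan:** I seated it in the tray's recess.
- **Collets:** I stood the four steel collets in the tray's corner bores. The purple look-alike and the other tools were not touched.

**What the last checks showed**
- **Pan position:** about 1 mm from the recess centre, level within 0.5°, square within 0.1°, with its floor at the right height.
- **Collets:** all four flange tops measured 44.6 mm above the bench, against 44 mm for fully home. The camera put them up to 2.9 mm off the bore centres, but with about 2 mm of play in a bore some of that must be measurement error.
- **Gate:** in the top view it sits in the same pixels as at the start, so it is shut. The yellow pixel count in the scene view had changed. I put that down to the yellow inside now showing through the empty chute, and its top and bottom edges had not moved.

**What went less well**
- **Stuck blank:** the pan drooped about 9° in the grip as it filled, and the last blank jammed under the gate.
- **Recovery:** raising the pan further freed the blank, but the pan then slipped to about 23°. I set it down on the bench to level it, gripped it closer in, and carried it level to the tray.
- **Leaning blank:** one blank stands on end against the pan's far wall. I worked out that its middle is at most about 48 mm above the pan's underside (limit 55 mm). It stayed there while I placed the collets.

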